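# Re-aim the swivel sensor head

## Robot

A 6-joint arm with a two-finger parallel gripper is mounted at the origin on a cart in front of the work surface, level with it; the furniture and walls round the work are solid. World frame = base frame: x ahead of the robot, y to its left, z up, the work surface at z = 0. Lengths are in m, angles in rad, forces in N, time in s.
With the tool pointing down it reaches from about 0.4 to 0.925 m from the base axis. Payload 12.5 kg.
Tool frame: the origin (TCP) lies on the centre line of the jaws, within the pads' length; the fingertips stand 25 mm ahead of it and the grasp point (between the pads) lies 6 mm ahead of it; z points along the fingers, y is the direction in which the jaws open and shut (so a half turn about z gives the same grasp; the last joint's range is limited). The gripper opens to 95 mm and grips with 3 to 60 N. Pads are 20 mm wide; open, the fingers measure 119 mm over their backs; the gripper's body (75 mm by 180 mm) begins 59 mm behind the grasp point.
Start: joints at [1.165, 0.491, 1.559, -0, 1.092, -0.106], TCP at [0.185, 0.597, 0.24] pointing down, gripper open.
Joint ranges: [-3.1, 3.1], [-0.84, 2.19], [0.05, 2.79], [-1.13, 4.28], [0.06, 2.93], [-2.69, 2.69]. Speed limits (rad/s): [2.22, 2.22, 2.79, 3.14, 3.14, 3.14].

## Interface

Orientations are given as a unit quaternion [w, x, y, z].
In Python, from bench import sensors, cams, sign_off, spotter gives the robot as it stands.
- The arm moves only by the tool apply_moves, never from a script. Its argument "series" is one flat list of numbers, 7 for each row, row after row: the shift along the tool's x, y, z in units of 25 mm (1.0 is 25 mm), then the turn, a rotation vector about the tool's x, y, z in units of 10 degrees (1.0 is 10 degrees), then the finger opening in mm, from 0 to 95.1. A call has exactly 5 rows; each row shifts and turns the commanded pose from where the row before left it, along the tool's axes as they then stand; what a row does not reach is not made up. A row lasts 1/8 s, in which the tool goes at most 62.5 mm and 10.7 degrees, less where a joint would pass 70% of its speed; a pose out of reach is approached as far as the arm can. A call is refused whole if a number of a shift passes 1 or a number of a turn 1, either way. A call with a gripper value outside its range is refused whole. The fingers move at their own pace and stop on an object; "force" is the grip in N (left out, the last holds). Time passes only in rows, so rows that do not move let the fingers close, or fill a call up. It gives the time, the measured TCP pose, the force and the opening at its end, in the units of the state.
- sensors.get_obs(): the state, without advancing time (a new reading comes with each control period).
- cams.grab_frame(name): name is "side" or "top"; returns the picture (480x640x3 uint8, red, green, blue); there is no depth.
- cams.camera_model(name): a dict with "vertical_fov" (degrees; the focal length in pixels is half the picture's height over the tangent of half this angle, whatever the lens; pixels are square), "cx", "cy" (the principal point, pixels), "rvec" (rotation vector, rad) and "tvec" (3), from world to camera coordinates, as OpenCV has them. Camera axes: x right, y down, z forward; pixel columns grow to the right and rows downward; lengths in m; the calibration is good to about 2 mm. A picture is of the moment at which its call begins. camera_model takes no time and is no camera call.
- sign_off(): hands the job in, once; it reports no verdict.
Trained networks look in the newest picture that a camera, given by its name, has taken for a name from the list of things; names that differ only in an ending like _2 or _b are one class to them, and where a whole thing is asked for, a point or a joint stands for the part that bears it (a point fixed in the world has none). Each returns a list of dicts, best first, with "confidence" (0 to 1); they miss things now and then, are a little off and sometimes report something else, mostly with a low value. They report only what shows in the picture. A call takes as long as a camera call.
- spotter.trace(name, camera): "region" (480x640 bool, what is visible of it) and "xy" ([column, row] in pixels, amid what is visible of it).
- spotter.place_of(name, camera): "xy" ([column, row] in pixels: a listed point, or the origin of a listed thing).
The state is a dict: "time_s": time; "q": joint angles; "joint_velocities": joint speeds; "joint_torque": joint torques, N m; "ee_pos": TCP position; "tool_rot": TCP orientation; "wrist_force": force on the tool from outside, world axes, zero at the start; "ft_torque": the same for the moment, N m; "finger_gap": finger opening in m.
Only numpy, scipy, OpenCV 4.12 (cv2) and the standard library are available. Lean on these libraries where they do the work, as an engineer would, in place of code of your own. Each camera call takes 0.05 s, during which the arm holds its last target.

## Task

The trim-inspection sensor head must be re-aimed for the next lot: push the red-balled clamp lever counter-clockwise until the clamp is loose, then push the white head round on its base until its yellow pointer stands at the red tab (not the blue one). Then push the lever back clockwise until the clamp is firmly tight again, with the pointer still at the red tab; do not force the head while it is clamped, and leave the other things on the table alone.

Things in the scene. Friction and masses are not known exactly. Their poses are not given: they have to be found in the camera images.
- stand: Heavy round dark steel foot, 270 mm across and 22 mm high, fixed on the belt. Origin on the vertical swivel axis at belt level. Its rim carries a white ring with black angle ticks (every 5 degrees). Its place and yaw vary.
- head: Sensor head turning about the stand's vertical axis; origin on that axis at belt level, z up. Its white box housing, 96 mm wide (too wide to grasp), spans x -30..140, y -48..48, z 59..105 mm of this frame, lens end at +x. Beneath are a steel flange (radius 70 mm, top 36 mm high) and a neck of 36 mm radius. It turns within 0.9 rad either way of the stand's x axis.
- pointer_tip (a point): Tip of the yellow pointer (a tapering plate 4 mm thick), 110 mm from the swivel axis on the head's -x side, 32 mm high.
- housing_end (a point): Middle of the lens end of the housing, 140 mm from the swivel axis, 82 mm high. Clamped, the head must not be forced (over 40 N from the robot). Unclamped it turns stiffly, 2 to 4 N at the housing's side near this end, and stays where it is left. It always has to turn counter-clockwise (from above), 0.4 to 1.2 rad: push the housing's -y side (head frame) near this end.
- red_tab: Red tab fixed on the rim of the stand: 12 x 7 mm, top 38 mm high. The body's origin is on the swivel axis at belt level, the tab lies 119 to 131 mm out along its -x axis. It does not move; its angle on the rim varies.
- red_tab_mark (a point): The point that the pointer tip must reach: 110 mm from the swivel axis in the direction of the red tab, 32 mm high.
- blue_tab: Blue tab of the same shape, further counter-clockwise on the rim: a setting for another job, to be ignored.
- lever_axis (a point): Top centre of the clamp lever's black hub (28 mm across), 80 mm high: the lever turns about the vertical through it, 95 mm from the swivel axis on the stand's -y side. Seen from above counter-clockwise loosens. Travel 2.5 rad; at the loose stop the lever points about along the stand's -y, away from the swivel axis, and the clamp is surely off.
- lever_ball (a point): Centre of the lever's red ball (26 mm across, 91 mm high), 85 mm out from its axis; a 10 mm round black arm slopes down to the hub. It stays where left. Free, it takes 3.5 N at the ball (6 N for a moment as it starts off). Tightening, the push rises smoothly past the bite: steady 6 N is just enough, 8 to 12 N is firmly tight; it may then spring back a little when let go: no harm.
- clamp_shoe: Blue clamp shoe, 24 x 68 x 12 mm, which the lever screws down on the head's flange. Origin on the lever's axis near belt level. Tight: over 50 N on the flange; it starts tight. Where it bites varies, also with the head's angle (the flange is not level: with the head turned, the lever must go up to 0.8 rad further clockwise than it began), so go by feel.
- caliper: Bystander: digital caliper lying right of the stand.
- plug_gauge: Bystander: plug gauge with black knurled middle, left of the stand.
- stamp: Bystander: wooden hand stamp, standing at the back.
- ink: Bystander: blue ink pad, at the back.
- box_pads: Bystander: small carton standing on the left.
- marker_blue: Bystander: blue felt marker, at the front right.

How it is judged:
On the way, in this order (a step that is already met when the one before it is completed fails the run):
1. the clamp is loosened (the shoe no longer presses on the flange) while the pointer is still within 8 mm of where it began (contact force between clamp_shoe and head below 1 N and distance of pointer_tip from where it was at the start of the episode below 0.008 m), for 0.2 s.
2. the pointer tip is brought within 4 mm of the red tab's mark while the clamp is loose (horizontal distance between pointer_tip and red_tab_mark below 0.004 m and contact force between clamp_shoe and head below 1 N), for 0.2 s.
At the end, for the whole second after the job is handed in: The pointer tip is within 4 mm of the red tab's mark, the clamp shoe presses on the head's flange with more than 50 N, and the head is at rest (horizontal distance between pointer_tip and red_tab_mark below 0.004 m and contact force between clamp_shoe and head above 50 N and angular speed of head below 0.02 rad/s); the robot touches nothing.
It fails at once if the head is forced: the robot presses on it with more than 40 N (contact force between any of the fingers, the arm and head above 40 N).
It fails at once if a bystander is moved more than 30 mm (distance of any of caliper, plug_gauge, stamp, ink, box_pads, marker_blue from where it was at the start of the episode above 0.03 m).
It also fails if it takes over 64 s, if anything falls off the work surface, if the arm or the gripper's body presses on something with over 40 N, if the wrist force passes 120 N, or if a joint passes its speed limit or range.

## Working session

There is one attempt and no reset: what is moved stays moved. The work goes in short steps, Python scripts to look and compute and a tool call to move; the robot and the scene stay as the last step left them, time stands still between calls to the robot, and variables do not carry over. Pictures are saved under pics/ and viewed, and the job is handed in when it is done.

Besides the shell and the picture viewer there is one more tool, called as name(argument=value, ...) on one line, values as JSON. apply_moves: Moves the arm, as the interface text tells. Its arguments: {"type":"object","properties":{"series":{"type":"array"},"force":{"type":"number"}},"required":["series"]}

```bash
ls; mkdir -p pics
cat > h.py <<'E'
import numpy as np, cv2
from bench import sensors, cams, sign_off, spotter
def K(n):
    m=cams.camera_model(n); f=240/np.tan(np.radians(m["vertical_fov"])/2)
    R=cv2.Rodrigues(np.array(m["rvec"],float))[0]; return f,m["cx"],m["cy"],R,np.array(m["tvec"],float).ravel()
def proj(n,P):
    f,cx,cy,R,t=K(n); c=R@np.array(P,float)+t; return np.array([cx+f*c[0]/c[2],cy+f*c[1]/c[2]])
def unproj(n,xy,z):
    f,cx,cy,R,t=K(n); d=R.T@np.array([(xy[0]-cx)/f,(xy[1]-cy)/f,1]); o=-R.T@t
    return o+d*(z-o[2])/d[2]
def save(n,name):
    im=cams.grab_frame(n); cv2.imwrite("pics/"+name,im[:,:,::-1]); return im
E
python3 - <<'E'
from h import *
np.set_printoptions(precision=4,suppress=True)
o=sensors.get_obs(); print(o)
for n in("top","side"):
    save(n,n+"0.png"); print(n,cams.camera_model(n))
E
```

```text
pics
{'time_s': 0.0, 'q': array([ 1.1654,  0.4915,  1.5595, -0.    ,  1.0917, -0.1056]), 'joint_velocities': array([ 0.0006,  0.001 ,  0.0006, -0.0005,  0.0001,  0.0004]), 'joint_torque': array([ -0.0026, -61.2648, -25.8173,   0.0691,   0.0483,  -0.0001]), 'ee_pos': array([0.1845, 0.5969, 0.2391]), 'tool_rot': array([-0.0001,  0.1493,  0.9888, -0.0005]), 'wrist_force': array([ 0.5721,  0.4146, -0.0258]), 'ft_torque': array([ 0.0027,  0.0206, -0.0296]), 'finger_gap': 0.09509779589001344}
top {'vertical_fov': 45.71028020057251, 'cx': 323.6698281106769, 'cy': 235.37038327376783, 'rvec': array([ 2.1441, -2.1336,  0.1542]), 'tvec': array([-0.002 ,  0.5695,  1.3785])}
side {'vertical_fov': 54.28539903692916, 'cx': 307.0500695985291, 'cy': 236.35177527599538, 'rvec': array([ 1.9694, -0.0895,  0.0914]), 'tvec': array([-0.5458,  0.0963,  1.0331])}
```

View pics/top0.png

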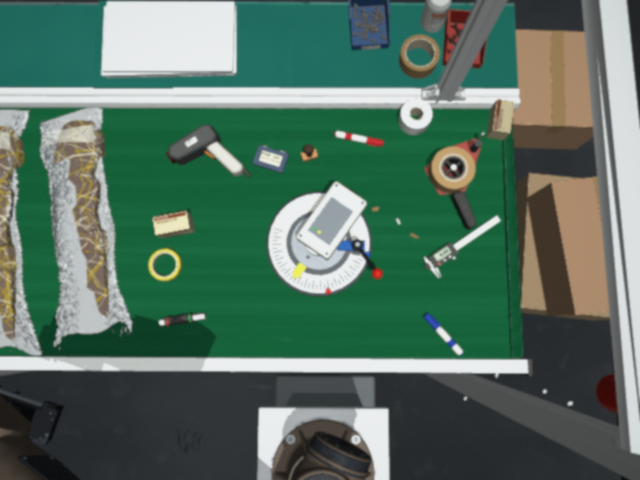

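View pics/side0.png

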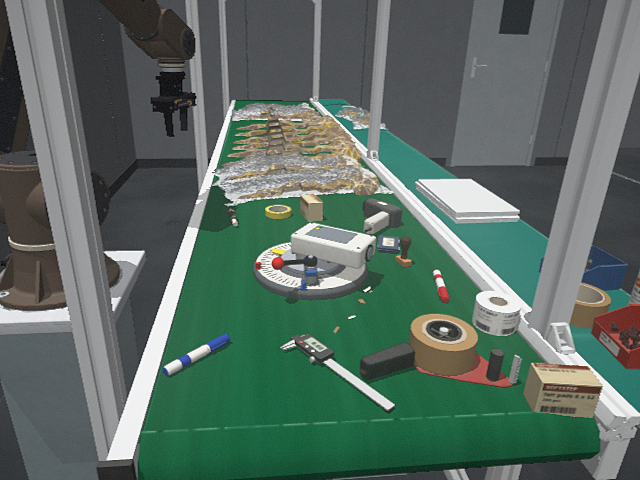

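Run:
```python
from h import *
np.set_printoptions(precision=4,suppress=True)
zs=dict(stand=0,pointer_tip=.032,housing_end=.082,red_tab_mark=.032,lever_axis=.08,lever_ball=.091)
for n in("top","side"):
  for k,z in zs.items():
    r=spotter.place_of(k,n)
    for q in r[:2]: print(n,k,q["confidence"],q["xy"],unproj(n,q["xy"],z)[:2])
for k,z in dict(red_tab=.038,blue_tab=.038,lever_ball=.091).items():
    r=spotter.trace(k,"top")
    for q in r[:2]: print(k,q["confidence"],q["xy"],unproj("top",q["xy"],z)[:2],q["region"].sum())
print(sensors.get_obs()["time_s"])
```

```text
top stand 0.69 [321.0, 242.4] [0.5579 0.008 ]
top pointer_tip 0.72 [290.9, 278.7] [0.4618 0.0819]
top housing_end 0.8 [350.6, 191.9] [ 0.6719 -0.065 ]
top housing_end 0.45 [289.9, 276.5] [0.4633 0.0811]
top red_tab_mark 0.4 [325.6, 287.9] [ 0.4394 -0.0046]
top lever_axis 0.57 [356.0, 238.2] [ 0.5573 -0.078 ]
top lever_ball 0.86 [376.4, 272.4] [ 0.4734 -0.1259]
side stand 0.85 [307.7, 273.2] [ 0.5503 -0.0019]
side stand 0.4 [200.7, 359.8] [ 0.3362 -0.3052]
side pointer_tip 0.64 [271.9, 247.9] [0.4702 0.0748]
side housing_end 0.89 [369.5, 249.5] [ 0.6783 -0.056 ]
side lever_axis 0.75 [308.6, 261.1] [ 0.5396 -0.1015]
side lever_ball 0.91 [278.5, 264.6] [ 0.4758 -0.1361]
lever_ball 0.83 [364.1, 255.8] [ 0.5131 -0.0968] 276
0.85
```

Run:
```python
import cv2
a=cv2.imread("pics/top0.png")[170:310,250:400]; cv2.imwrite("pics/top0z.png",cv2.resize(a,None,fx=4,fy=4,interpolation=cv2.INTER_CUBIC))
a=cv2.imread("pics/side0.png")[210:310,240:400]; cv2.imwrite("pics/side0z.png",cv2.resize(a,None,fx=5,fy=5,interpolation=cv2.INTER_CUBIC))
```

```text
(no output)
```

View pics/top0z.png

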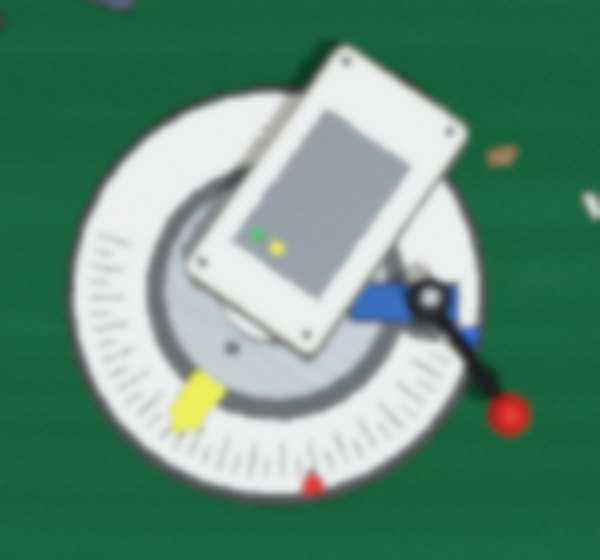

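View pics/side0z.png

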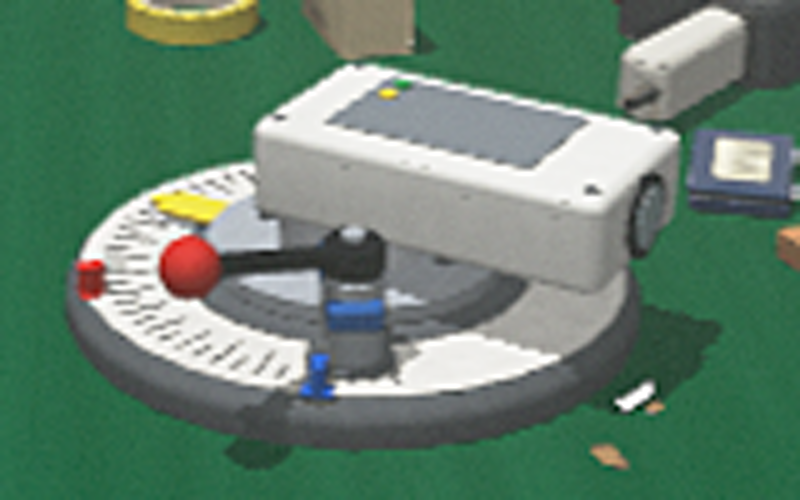

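```bash
cat >> h.py <<'E'
from scipy.optimize import least_squares
def ang(c,p): return np.degrees(np.arctan2(p[1]-c[1],p[0]-c[0]))
E
python3 - <<'E'
from h import *
np.set_printoptions(precision=4,suppress=True)
im=cv2.imread("pics/top0.png")
hsv=cv2.cvtColor(im,cv2.COLOR_BGR2HSV)
green=((hsv[...,0]>50)&(hsv[...,0]<85)&(hsv[...,1]>120)).astype(np.uint8)
c0=np.array([319.6,243.8]); pts=[]
for a in np.radians(np.arange(0,360,3)):
    for r in np.arange(70,40,-.25):
        p=c0+r*np.array([np.cos(a),np.sin(a)])
        v=cv2.getRectSubPix(green.astype(np.float32),(1,1),(float(p[0]),float(p[1])))[0,0]
        if v<.5: pts.append([*unproj("top",p,.022)[:2],r]); break
pts=np.array(pts); 
f=lambda q: np.hypot(pts[:,0]-q[0],pts[:,1]-q[1])-q[2]
s=least_squares(f,[.556,.01,.135],loss="soft_l1",f_scale=.001); print(s.x, np.median(abs(f(s.x))))
c=s.x[:2]
def blob(m,z,nm):
    m=m.copy();w=np.zeros_like(m);w[190:300,265:385]=1;m&=w
    n,l,st,ce=cv2.connectedComponentsWithStats(m.astype(np.uint8))
    for i in range(1,n):
        if st[i,4]>8:
            P=unproj("top",ce[i],z); print(nm,st[i],ce[i],P[:2],"r",np.hypot(*(P[:2]-c)),"ang",ang(c,P))
H,S,V=[hsv[...,i] for i in range(3)]
blob(((H<8)|(H>172))&(S>120)&(V>120),.038,"red")
blob((H>100)&(H<125)&(S>130)&(V>100),.038,"blue")
blob((H>22)&(H<35)&(S>120)&(V>150),.032,"yellow")
lb=unproj("top",(376.6,273.2),.091); la=unproj("top",(357.2,244.2),.08); print(lb,la,np.hypot(*(lb-la)[:2]),np.hypot(*(la[:2]-c)),ang(c,la),ang(la,lb))
E
```

```text
[0.5545 0.0127 0.1349] 0.0008885763602351493
red [372 269  10  10  77] [376.8182 273.3506] [ 0.4757 -0.1314] r 0.16427524727122417 ang -118.68100131487307
red [326 289   5   5  19] [327.8421 291.3158] [ 0.4307 -0.0102] r 0.1259515004534001 ang -169.52781848861778
blue [338 241  15   9 107] [345.5607 245.5607] [ 0.5448 -0.054 ] r 0.06736292639750507 ang -98.26031596844767
blue [362 242   2   8  15] [362.4667 245.7333] [ 0.5446 -0.0962] r 0.10933678550989354 ang -95.20702091630443
blue [365 253   6   4  14] [367.6429 253.9286] [ 0.524 -0.109] r 0.12543966585897046 ang -104.05908870295869
yellow [294 263  12  15  97] [298.6082 269.8969] [0.4839 0.063 ] r 0.0867091087233341 ang 144.56460607663715
[ 0.4715 -0.1264  0.091 ] [ 0.5426 -0.0809  0.08  ] 0.08443805227797321 0.09435080002753515 -97.23688526813594 -147.4144034438923
```

apply_moves(series=[-0.9,-0.3,0,0,0,0.75,0,-0.95,-0.25,0,0,0,0.75,0,-1,-0.23,0,0,0,0,0,-1,-0.23,0,0,0,0,0,-1,-0.23,0,0,0,0,0], force=20)

```text
time_s: 1.48
ee_pos: [0.2777, 0.5126, 0.2397]
tool_rot: [0.0, 0.277, 0.961, 0.0]
wrist_force: [-0.3, -0.3, 0.7]
finger_gap: 0.0501
```

apply_moves(series=[-1,-0.23,0,0,0,0,0,-1,-0.23,0,0,0,0,0,-1,-0.23,0,0,0,0,0,-1,-0.23,0,0,0,0,0,-1,-0.23,0,0,0,0,0])

```text
time_s: 2.1
ee_pos: [0.3682, 0.4217, 0.2397]
tool_rot: [0.0, 0.277, 0.961, 0.0]
wrist_force: [-0.6, 0.5, 0.1]
finger_gap: 0.0022
```

apply_moves(series=[-0.82,-0.96,0,0,0,0,0,-0.82,-0.96,0,0,0,0,0,-0.82,-0.96,0,0,0,0,0,-0.82,-0.96,0,0,0,0,0,-0.82,-0.96,0,0,0,0,0])

```text
time_s: 2.72
ee_pos: [0.3905, 0.2652, 0.2398]
tool_rot: [0.0, 0.277, 0.961, 0.0]
wrist_force: [0.1, 0.4, 0.3]
finger_gap: 0.0005
```

apply_moves(series=[-0.82,-0.96,0,0,0,0,0,-0.82,-0.96,0,0,0,0,0,-0.82,-0.96,0,0,0,0,0,-0.82,-0.96,0,0,0,0,0,-0.82,-0.96,0,0,0,0,0])

```text
time_s: 3.35
ee_pos: [0.4134, 0.109, 0.2398]
tool_rot: [0.0, 0.277, 0.961, 0.0]
wrist_force: [0.2, 0.1, 0.1]
finger_gap: 0.0006
```

apply_moves(series=[-0.78,-0.99,0,0,0,0,0,-0.78,-0.99,0,0,0,0,0,-0.78,-0.99,0,0,0,0,0,-0.78,-0.99,0,0,0,0,0,-0.78,-0.99,0,0,0,0,0])

```text
time_s: 3.98
ee_pos: [0.43, -0.0477, 0.2398]
tool_rot: [0.0, 0.277, 0.961, 0.0]
wrist_force: [-0.0, 0.4, 0.9]
finger_gap: -0.0
```

apply_moves(series=[-0.78,-0.99,0,0,0,0,0,-0.78,-0.99,0.4,0,0,0,0,0,0,1,0,0,0,0,0,0,1,0,0,0,0,0,0,1,0,0,0,0])

```text
time_s: 4.6
ee_pos: [0.4366, -0.1095, 0.154]
tool_rot: [0.0, 0.277, 0.961, 0.0]
wrist_force: [0.2, 0.2, -0.0]
finger_gap: 0.0004
```

Run:
```python
from h import *
o=sensors.get_obs(); print(o["ee_pos"],o["wrist_force"],o["time_s"])
for n in("top","side"):
    im=save(n,n+"1.png")
a=cv2.imread("pics/top1.png")[170:310,250:400]; b=cv2.imread("pics/side1.png")[200:310,220:400]
cv2.imwrite("pics/z1.png",np.hstack([cv2.resize(a,(400,373),interpolation=2),cv2.resize(b,(400,373))]))
```

```text
[ 0.436641   -0.10950427  0.15402356] [ 0.19833903  0.20281    -0.00140699] 4.6
```

View pics/z1.png

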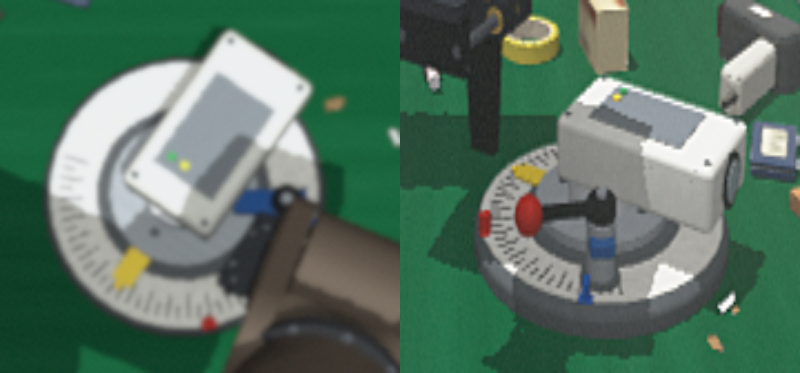

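apply_moves(series=[0,0,0.9,0,0,0,0,0,0,0.9,0,0,0,0,0,0,0.15,0,0,0,0,-0.3,0,0,0,0,0,0,-0.2,0,0,0,0,0,0])

```text
time_s: 5.32
ee_pos: [0.4482, -0.1165, 0.1069]
tool_rot: [0.001, 0.277, 0.961, -0.0]
wrist_force: [0.8, -0.4, 0.6]
finger_gap: 0.0006
```

apply_moves(series=[-0.15,0,0,0,0,0,0,-0.15,0,0,0,0,0,0,-0.15,0,0,0,0,0,0,-0.15,0,0,0,0,0,0,-0.15,0,0,0,0,0,0])

```text
time_s: 5.95
ee_pos: [0.4629, -0.126, 0.1058]
tool_rot: [-0.0, 0.277, 0.961, 0.0]
wrist_force: [-3.9, -1.1, 0.5]
finger_gap: 0.0003
```

apply_moves(series=[-0.29,-0.06,0,0,0,0,0,-0.3,-0.04,0,0,0,0,0,-0.3,-0.01,0,0,0,0,0,-0.3,0.02,0,0,0,0,0,-0.3,0.04,0,0,0,0,0])

```text
time_s: 6.58
ee_pos: [0.4936, -0.1471, 0.1056]
tool_rot: [-0.001, 0.277, 0.961, 0.0]
wrist_force: [-5.1, -2.2, -0.2]
finger_gap: 0.0004
```

Run:
```python
from h import *
o=sensors.get_obs(); print(o["ee_pos"],o["wrist_force"],o["time_s"])
for n in("top","side"):
    im=save(n,n+"2.png")
a=cv2.imread("pics/top2.png")[170:310,250:400]; b=cv2.imread("pics/side2.png")[200:310,220:400]
cv2.imwrite("pics/z2.png",np.hstack([cv2.resize(a,(400,373),interpolation=2),cv2.resize(b,(400,373))]))
for k,z in dict(lever_ball=.091,pointer_tip=.032).items():
  for q in spotter.place_of(k,"side")[:1]: print(k,q["confidence"],q["xy"],unproj("side",q["xy"],z)[:2])
```

```text
[ 0.4936298  -0.14706715  0.10562417] [-5.05952396 -2.16180994 -0.20056034] 6.575
lever_ball 0.6 [301.0, 271.1] [ 0.5175097  -0.16678195]
```

View pics/z2.png

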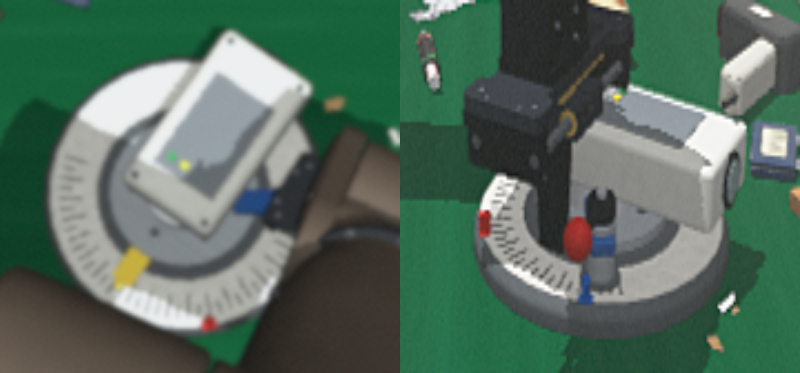

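apply_moves(series=[-0.29,0.06,0,0,0,0,0,-0.29,0.08,0,0,0,0,0,-0.1,0.03,0,0,0,0,0,0,0,0,0,0,0,0,0,0,0,0,0,0,0])

```text
time_s: 7.4
ee_pos: [0.5107, -0.1523, 0.1059]
tool_rot: [0.0, 0.277, 0.961, 0.0]
wrist_force: [-1.2, 0.3, -1.1]
finger_gap: 0.0004
```

apply_moves(series=[-0.1,0.04,0,0,0,0,0,-0.1,0.04,0,0,0,0,0,-0.05,0.02,0,0,0,0,0,0,0,0,0,0,0,0,0,0,0,0,0,0,0])

```text
time_s: 8.02
ee_pos: [0.5173, -0.1536, 0.1059]
tool_rot: [0.0, 0.277, 0.961, 0.0]
wrist_force: [-3.3, -0.4, -0.2]
finger_gap: 0.0002
```

apply_moves(series=[-0.1,0.04,0,0,0,0,0,-0.1,0.05,0,0,0,0,0,0,0,0,0,0,0,0,0,0,0,0,0,0,0,0,0,0,0,0,0,0])

```text
time_s: 8.65
ee_pos: [0.5229, -0.1544, 0.1059]
tool_rot: [0.0, 0.277, 0.961, 0.0]
wrist_force: [-0.9, 0.1, -1.2]
finger_gap: 0.0001
```

apply_moves(series=[0.5,0,0,0,0,0,0,0.5,0,-0.5,0,0,0,0,0.5,0,-1,0,0,0,0,0,0,-1,0,0,0,0,0,0,0,0,0,0,0])

```text
time_s: 9.28
ee_pos: [0.491, -0.1342, 0.1706]
tool_rot: [0.002, 0.277, 0.961, -0.0]
wrist_force: [0.2, -0.3, 0.6]
finger_gap: 0.0005
```

Run:
```python
from h import *
o=sensors.get_obs(); print(o["ee_pos"],o["wrist_force"],o["time_s"])
for n in("top","side"):
    im=save(n,n+"3.png")
a=cv2.imread("pics/top3.png")[170:310,250:400]; b=cv2.imread("pics/side3.png")[200:310,220:400]
cv2.imwrite("pics/z3.png",np.hstack([cv2.resize(a,(400,373),interpolation=2),cv2.resize(b,(400,373))]))
for k,z in dict(lever_ball=.091,lever_axis=.08,pointer_tip=.032).items():
  for q in spotter.place_of(k,"side")[:1]: print(k,q["confidence"],q["xy"],unproj("side",q["xy"],z)[:2])
```

```text
[ 0.49104977 -0.13417135  0.17057591] [ 0.16454944 -0.33814544  0.58407109] 9.275
lever_ball 0.83 [315.1, 272.7] [ 0.54380705 -0.17510259]
lever_axis 0.49 [309.9, 258.6] [ 0.5436185  -0.08981286]
pointer_tip 0.97 [273.3, 246.2] [0.47398148 0.08475859]
```

View pics/z3.png

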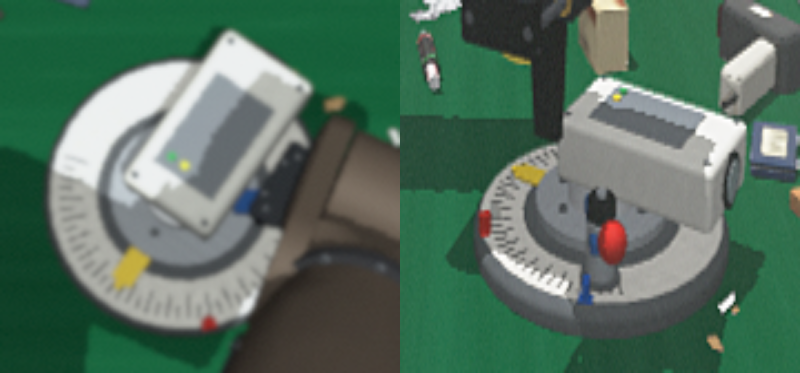

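apply_moves(series=[-0.96,0.68,0,0,0,0,0,-0.96,0.68,0,0,0,0,0,-0.96,0.68,0,0,0,0,0,-0.96,0.68,0,0,0,0.32,0,0,0,0.5,0,0,0,0])

```text
time_s: 10.15
ee_pos: [0.6096, -0.1278, 0.1549]
tool_rot: [0.0, 0.304, 0.953, 0.0]
wrist_force: [-0.0, -0.3, -0.2]
finger_gap: 0.0006
```

Run:
```python
from h import *
o=sensors.get_obs(); print(o["ee_pos"],o["wrist_force"],o["time_s"])
for n in("side",):
    im=save(n,n+"4.png")
b=cv2.imread("pics/side4.png")[150:310,220:420]
cv2.imwrite("pics/z4.png",cv2.resize(b,None,fx=3,fy=3))
```

```text
[ 0.60958071 -0.12778281  0.15492706] [-0.03758969 -0.3452884  -0.20163088] 10.15
```

View pics/z4.png

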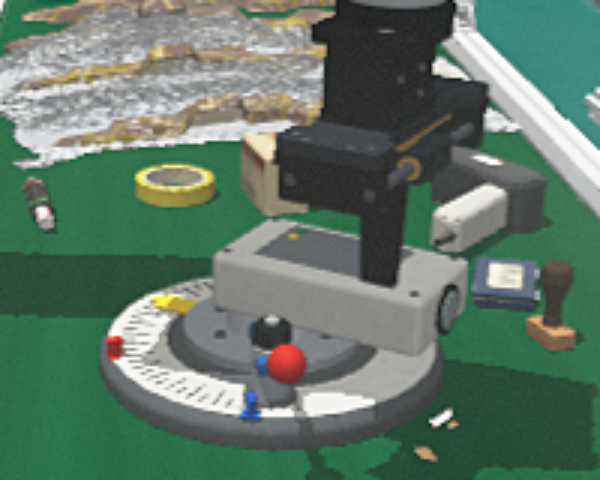

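apply_moves(series=[0,0,0.8,0,0,0,0,0,0,0.8,0,0,0,0,0,0,0.8,0,0,0,0,0,0,0.2,0,0,0,0,0,0.4,0,0,0,0,0])

```text
time_s: 10.82
ee_pos: [0.6137, -0.1199, 0.0908]
tool_rot: [-0.0, 0.304, 0.953, 0.0]
wrist_force: [0.2, -0.3, 0.1]
finger_gap: 0.0001
```

apply_moves(series=[0,0.3,0,0,0,0,0,-0.1,0.25,0,0,0,-0.25,0,-0.1,0.25,0,0,0,-0.25,0,-0.1,0.25,0,0,0,-0.25,0,-0.1,0.25,0,0,0,-0.25,0])

```text
time_s: 11.45
ee_pos: [0.6408, -0.0978, 0.0912]
tool_rot: [0.001, 0.218, 0.976, -0.0]
wrist_force: [1.1, -3.6, 2.0]
finger_gap: 0.0003
```

apply_moves(series=[-0.19,0.44,0,0,0,-0.5,0,-0.19,0.44,0,0,0,-0.5,0,-0.19,0.44,0,0,0,-0.5,0,-0.19,0.44,0,0,0,-0.5,0,-0.19,0.44,0,0,0,-0.5,0])

```text
time_s: 12.08
ee_pos: [0.6783, -0.0512, 0.091]
tool_rot: [0.001, 0.001, 1.0, -0.0]
wrist_force: [3.3, -4.3, -1.3]
finger_gap: 0.0003
```

```bash
cat > m.py <<'E'
import sys
from h import *
C=np.array([.5545,.0127])
tag=sys.argv[1]
o=sensors.get_obs(); p=o["ee_pos"]; q=o["tool_rot"]
d=p[:2]-C; r=np.hypot(*d); xh=np.sqrt(r*r-.06**2)
print("head from pusher",ang(C,p)+np.degrees(np.arctan2(.06,xh)),"tool phi",2*np.degrees(np.arctan2(q[2],q[1]))-180, "t",o["time_s"],p,o["wrist_force"])
a=save("top","top%s.png"%tag);b=save("side","side%s.png"%tag)
A=cv2.resize(a[180:300,260:380],(400,400),interpolation=2);B=cv2.resize(b[200:310,230:340],(400,400),interpolation=2)
cv2.imwrite("pics/z%s.png"%tag,np.hstack([A,B])[:,:,::-1])
for n,im in(("top",a),("side",b)):
    hsv=cv2.cvtColor(im,cv2.COLOR_RGB2HSV);H,S,V=cv2.split(hsv)
    w=np.zeros(H.shape,bool)
    if n=="top": w[240:300,265:345]=1
    else: w[225:310,240:330]=1
    for nm,m,z in(("red",((H<8)|(H>172))&(S>120)&(V>70),.03 if n=="side" else .038),("yellow",(H>20)&(H<35)&(S>120)&(V>80),.032)):
        k,l,st,ce=cv2.connectedComponentsWithStats((m&w).astype(np.uint8))
        for i in range(1,k):
            if st[i,4]>8:
                P=unproj(n,ce[i],z); print(n,nm,st[i],ce[i],"r %.4f ang %.2f"%(np.hypot(*(P[:2]-C)),ang(C,P)))
E
python3 m.py 5
```

```text
head from pusher -1.7930194681649958 tool phi -0.14089274192068046 t 12.075 [ 0.67828984 -0.05120455  0.09099393] [ 3.31063206 -4.308949   -1.28863485]
side red [255 262   6   8  35] [257.6        265.31428571] r 0.1227 ang -167.40
side red [309 264  13  14 130] [315.         270.65384615] r 0.0613 ang -84.01
side yellow [263 258  19   5  80] [272.6375 259.95  ] r 0.0853 ang -176.52
```

View pics/z5.png

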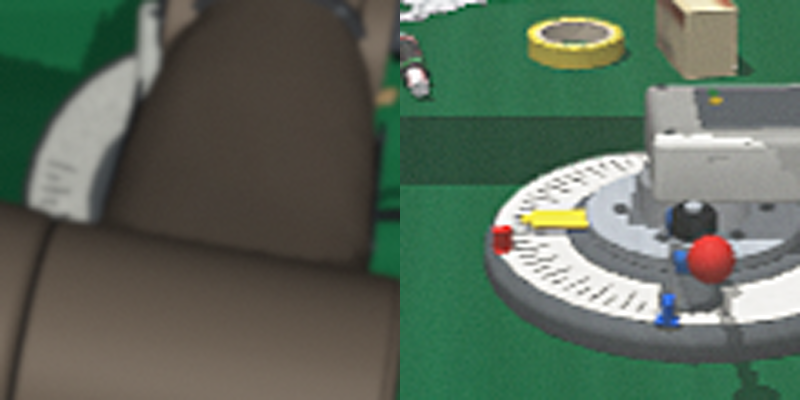

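apply_moves(series=[-0.11,0.26,0,0,0,-0.3,0,-0.11,0.26,0,0,0,-0.3,0,0,0,0,0,0,0,0,0,0,0,0,0,0,0,0,0,0,0,0,0,0])

```text
time_s: 12.8
ee_pos: [0.6823, -0.0383, 0.0908]
tool_rot: [-0.0, -0.049, 0.999, 0.0]
wrist_force: [-0.0, -0.4, -0.7]
finger_gap: 0.0004
```

```bash
python3 m.py 6
python3 - <<'E'
from h import *
# calibrate side: fit planar offset with stand outline ellipse in side picture 0
im=cv2.imread("pics/side0.png");hsv=cv2.cvtColor(im,cv2.COLOR_BGR2HSV);H,S,V=cv2.split(hsv)
C=np.array([.5545,.0127])
for nm,m,z in(("red",((H<8)|(H>172))&(S>120)&(V>70),.03),("yellow",(H>20)&(H<35)&(S>120)&(V>80),.032)):
    w=np.zeros(H.shape,bool);w[225:310,240:330]=1
    k,l,st,ce=cv2.connectedComponentsWithStats((m&w).astype(np.uint8))
    for i in range(1,k):
        if st[i,4]>8:
            P=unproj("side",ce[i],z);print(nm,ce[i],P[:2],ang(C,P),np.hypot(*(P[:2]-C)))
# expected
for a,r,z in((-169.53,.125,.030),(144.56,.0867,.032)):
    P=[C[0]+r*np.cos(np.radians(a)),C[1]+r*np.sin(np.radians(a)),z]; print(proj("side",P))
E
```

```text
head from pusher 4.1027461755403785 tool phi 5.563716572189662 t 12.8 [ 0.68228842 -0.03828801  0.09081874] [-0.002312   -0.37454412 -0.69934308]
side red [255 262   6   8  34] [257.61764706 265.41176471] r 0.1228 ang -167.17
side red [309 264  13  14 129] [314.98449612 270.60465116] r 0.0610 ang -83.99
side yellow [264 259  18   6  80] [272.8875 261.3375] r 0.0857 ang -171.62
red [277.42982456 262.71052632] [ 0.47989775 -0.0034465 ] -167.78758557378484 0.07632958153312648
red [257.6        265.31428571] [ 0.43475728 -0.01405957] -167.40277830432635 0.12269635235453652
yellow [277.6 250.9] [0.48317167 0.0566199 ] 148.37761869226165 0.08376567686838086
[256.17119451 264.55458492]
[277.76053155 249.79393934]
```

View pics/z6.png

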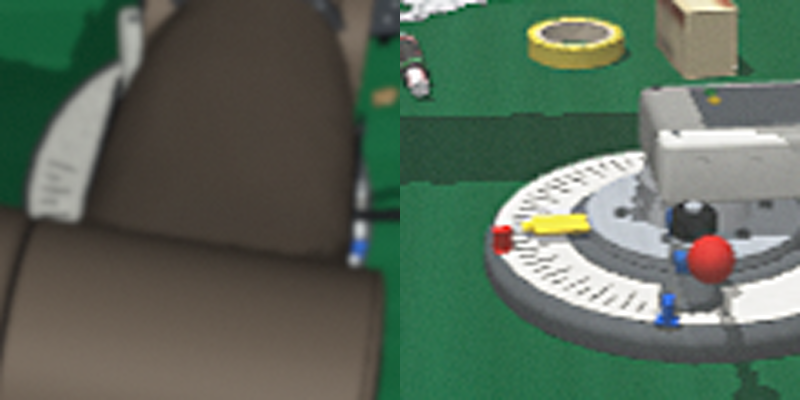

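apply_moves(series=[-0.09,0.22,0,0,0,-0.25,0,-0.09,0.22,0,0,0,-0.25,0,0,0,0,0,0,0,0,0,0,0,0,0,0,0,0,0,0,0,0,0,0])

```text
time_s: 13.52
ee_pos: [0.6855, -0.0266, 0.0909]
tool_rot: [-0.0, -0.092, 0.996, 0.0]
wrist_force: [0.5, 0.1, 0.4]
finger_gap: 0.0006
```

```bash
python3 m.py 7
```

```text
head from pusher 9.321889505163412 tool phi 10.612240382082888 t 13.525 [ 0.68552541 -0.02659533  0.09086678] [0.46652293 0.13731333 0.38289318]
side red [255 262   6   8  35] [257.6        265.31428571] r 0.1227 ang -167.40
side red [309 264  13  14 131] [314.95419847 270.64122137] r 0.0612 ang -84.09
side yellow [264 260  19   6  86] [273.63953488 262.8255814 ] r 0.0858 ang -166.32
```

View pics/z7.png

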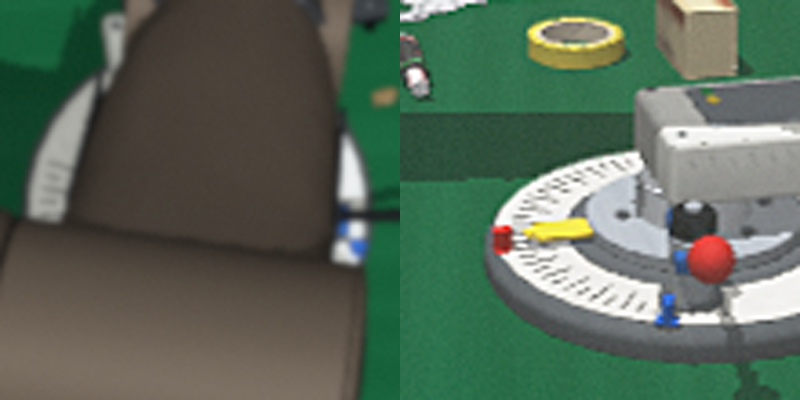

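apply_moves(series=[0,-0.6,0,0,0,0,0,0.2,-1,-0.3,0,0,0,0,1,-1,-0.3,0,0,0,0,1,-1,0,0,0,0,0,1,-1,0,0,0,0,0])

```text
time_s: 14.25
ee_pos: [0.6274, -0.1572, 0.1065]
tool_rot: [0.0, -0.092, 0.996, -0.0]
wrist_force: [0.1, -0.7, 0.3]
finger_gap: 0.0003
```

apply_moves(series=[1,-0.36,0,0,0,0,0,0.9,0,0,0,0,0,0,0,0,0,0,0,0.5,0,0,0,0,0,0,0.5,0,0,0,0,0,0,0,0])

```text
time_s: 14.88
ee_pos: [0.583, -0.1736, 0.1064]
tool_rot: [0.0, -0.005, 1.0, -0.0]
wrist_force: [-0.3, 0.1, -0.8]
finger_gap: 0.0008
```

```bash
python3 m.py 8
```

```text
head from pusher -62.73649140296371 tool phi 0.5822282777550072 t 14.875 [ 0.5830139  -0.1736116   0.10636079] [-0.34120609  0.09677878 -0.77876095]
side red [255 262   6   8  35] [257.68571429 265.37142857] r 0.1226 ang -167.25
side red [309 264  13  14 138] [314.94202899 270.66666667] r 0.0613 ang -84.14
side yellow [264 260  19   6  88] [273.61363636 262.875     ] r 0.0860 ang -166.17
```

View pics/z8.png

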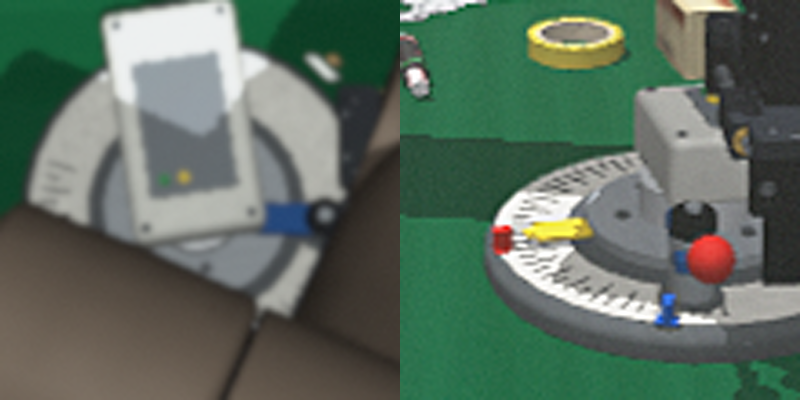

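Run:
```python
from h import *
np.set_printoptions(precision=4,suppress=True)
def refine(im,p):
    g=255-cv2.cvtColor(im,cv2.COLOR_BGR2GRAY).astype(float)
    x,y=int(round(p[0])),int(round(p[1]));w=g[y-3:y+4,x-3:x+4];w=np.clip(w-np.percentile(w,60),0,None)
    yy,xx=np.mgrid[-3:4,-3:4];return np.array([x+(w*xx).sum()/w.sum(),y+(w*yy).sum()/w.sum()])
C=np.array([.5545,.0127])
S={"0":[(250+u/4,170+v/4) for u,v in((347,62),(450,132),(202,262),(307,336))],
"8":[(260+u*.3,180+v*.3) for u,v in((113,27),(230,13),(146,227),(255,213))]}
for k,s in S.items():
    im=cv2.imread("pics/top%s.png"%k)
    for lab,pp in(("man",s),("ref",[refine(im,p) for p in s])):
        P=np.array([unproj("top",p,.105)[:2] for p in pp])
        f=(P[0]+P[1])/2;b=(P[2]+P[3])/2
        w=P[0]-P[1]; w2=P[2]-P[3]
        print(k,lab,"len angle",ang(b,f),"width angles",np.degrees(np.arctan2(w[1],w[0]))-90,np.degrees(np.arctan2(w2[1],w2[0]))-90,np.linalg.norm(f-b),"lat off of C",P.mean(0),"ctr ang",ang(C,P.mean(0)),np.hypot(*(P.mean(0)-C)))
```

```text
0 man len angle -34.84707839772628 width angles -34.69435521404719 -35.08644546187589 0.1503091904512727 lat off of C [ 0.5991 -0.0187] ctr ang -35.142403250082296 0.054599227462944266
0 ref len angle -34.88173443754771 width angles -35.13613204878999 -34.144113564678385 0.15718795468719318 lat off of C [ 0.5993 -0.0191] ctr ang -35.3331228811038 0.054941384897682195
8 man len angle 8.547421066936387 width angles 7.208556825566532 7.642151531971962 0.14800638175799236 lat off of C [0.6077 0.0196] ctr ang 7.348663081820118 0.05360097910489498
8 ref len angle 8.520270330132044 width angles 5.714276036606108 6.860099478264914 0.15175747903928485 lat off of C [0.6071 0.0186] ctr ang 6.405593607964168 0.05288869848225403
```

apply_moves(series=[0,-1,-0.5,0,0,0,0,0,-1,-0.5,0,0,0,0,0,-1,0,0,0,0,0,0,-1,0,0,0,0,0,0,-1,0,0,0,0,0])

```text
time_s: 15.6
ee_pos: [0.5843, -0.2989, 0.1304]
tool_rot: [-0.0, -0.005, 1.0, 0.0]
wrist_force: [0.4, -0.1, -0.7]
finger_gap: 0.0007
```

```bash
python3 m.py 9
```

```text
head from pusher -73.48935968209884 tool phi 0.6133307021537746 t 15.6 [ 0.58427386 -0.2988702   0.1303899 ] [ 0.35988566 -0.06645717 -0.65934014]
side red [255 262   6   8  36] [257.66666667 265.22222222] r 0.1224 ang -167.60
side red [309 265  13  13 128] [315.1015625 270.828125 ] r 0.0621 ang -83.98
side yellow [264 260  19   6  88] [273.46590909 262.79545455] r 0.0862 ang -166.50
```

View pics/z9.png

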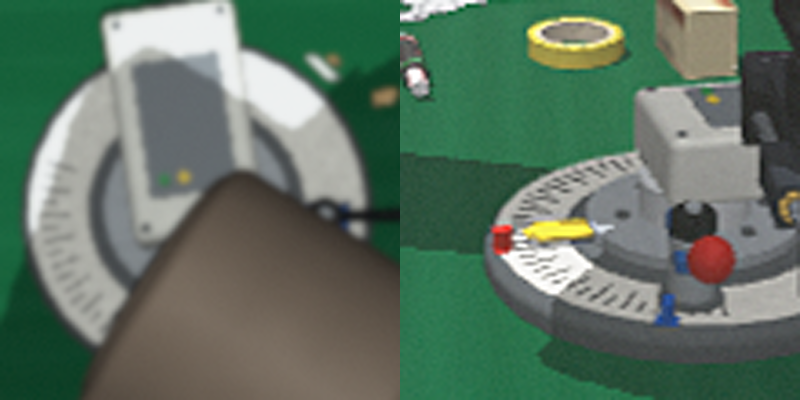

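apply_moves(series=[1,0.2,0,0,0,0,0,1,0.2,0,0,0,0,0,1,0.2,0,0,0,0,0,1,0.2,0,0,0,0,0,1,0.2,0,0,0,0,0])

```text
time_s: 16.32
ee_pos: [0.4585, -0.2729, 0.1307]
tool_rot: [-0.0, -0.006, 1.0, 0.0]
wrist_force: [-0.0, -0.5, 0.4]
finger_gap: 0.0005
```

```bash
python3 m.py 10
```

```text
head from pusher -97.09755307080695 tool phi 0.6511401580615086 t 16.325 [ 0.45847789 -0.27288245  0.13068464] [-0.02864253 -0.46760756  0.38063239]
top yellow [319 269   9   7  42] [322.61904762 271.76190476] r 0.0756 ang -172.67
side red [309 265  13  13 125] [315.056 270.84 ] r 0.0622 ang -84.08
```

View pics/z10.png

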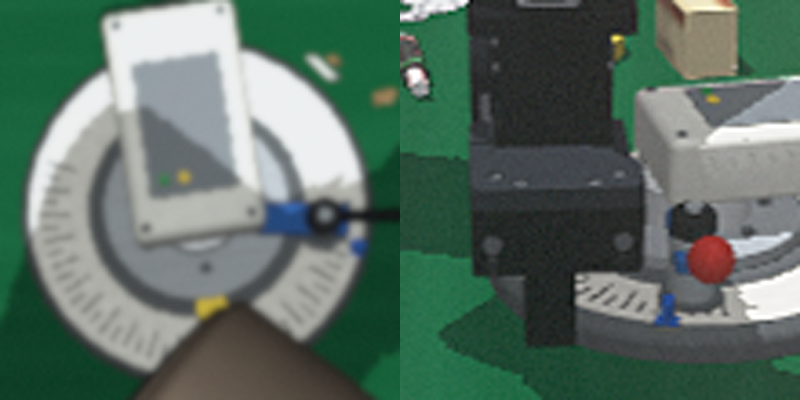

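apply_moves(series=[0.86,-0.86,-0.2,0,0,0,0,0.86,-0.86,0,0,0,0,0,0.86,-0.86,0,0,0,0,0,0.86,-0.86,0,0,0,0,0,0.86,-0.86,0,0,0,0,0])

```text
time_s: 17.05
ee_pos: [0.3531, -0.3831, 0.1358]
tool_rot: [0.0, -0.006, 1.0, -0.0]
wrist_force: [-0.4, 1.1, -0.5]
finger_gap: 0.0002
```

```bash
python3 m.py 11
```

```text
head from pusher -109.20714791947564 tool phi 0.6509863063384103 t 17.05 [ 0.3530765  -0.38309781  0.13578338] [-0.38704241  1.12725443 -0.51011465]
top red [326 289   5   5  19] [328.         291.52631579] r 0.1265 ang -169.40
top yellow [319 269  10  16 110] [323.68181818 275.9       ] r 0.0862 ang -171.76
side red [255 262   6   8  37] [257.7027027  265.37837838] r 0.1225 ang -167.23
side red [309 264  13  14 134] [315.00746269 270.59701493] r 0.0610 ang -83.93
side yellow [264 260  19   6  88] [273.54545455 262.78409091] r 0.0860 ang -166.50
```

View pics/z11.png

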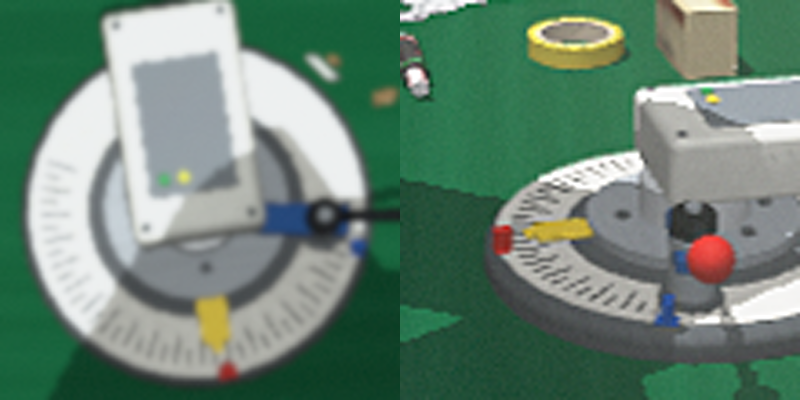

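apply_moves(series=[-0.94,0.8,0,0,0,0,0,-0.94,0.8,0,0,0,0,0,-0.94,0.8,0,0,0,0,0,-0.94,0.8,0,0,0,0,0,-0.94,0.8,0,0,0,0,0])

```text
time_s: 17.77
ee_pos: [0.4711, -0.2795, 0.1358]
tool_rot: [0.0, -0.006, 1.0, 0.0]
wrist_force: [-0.3, 0.1, 0.6]
finger_gap: 0.0009
```

apply_moves(series=[-0.94,0.8,0,0,0,0,0,-0.94,0.8,0,0,0,0,0,-0.94,0.8,0,0,0,0,0,-0.94,0.8,0,0,0,0,0,-0.94,0.8,0,0,0,0,0])

```text
time_s: 18.4
ee_pos: [0.5873, -0.1778, 0.1357]
tool_rot: [0.0, -0.006, 1.0, 0.0]
wrist_force: [-0.2, -0.8, 0.3]
finger_gap: 0.0003
```

apply_moves(series=[-0.94,0.8,0,0,0,0,0,-0.94,0.8,0,0,0,0,0,-0.94,0.8,0,0,0,0,0,0,0,0,0,0,-0.62,0,0,0,0,0,0,-0.62,0])

```text
time_s: 19.02
ee_pos: [0.6564, -0.1171, 0.1355]
tool_rot: [-0.0, -0.116, 0.993, 0.0]
wrist_force: [0.2, 0.5, 0.5]
finger_gap: 0.0008
```

apply_moves(series=[-0.7,0.3,0.9,0,0,0,0,-0.7,0.7,0.88,0,0,0,0,-0.67,0.7,0,0,0,0,0,0,0.7,0,0,0,0,0,0,0.3,0,0,0,0,0])

```text
time_s: 19.65
ee_pos: [0.6906, -0.0398, 0.0923]
tool_rot: [0.0, -0.114, 0.993, -0.0]
wrist_force: [-0.1, -0.9, -0.4]
finger_gap: 0.0005
```

```bash
python3 m.py 12
```

```text
head from pusher 3.187606361833083 tool phi 13.097644460842162 t 19.65 [ 0.69058397 -0.03981423  0.09225524] [-0.09096038 -0.86457915 -0.40300108]
side red [255 262   6   8  35] [257.6        265.31428571] r 0.1227 ang -167.40
side red [309 264  13  14 128] [315.03125 270.59375] r 0.0610 ang -83.88
side yellow [264 260  19   6  86] [273.63953488 262.8255814 ] r 0.0858 ang -166.32
```

apply_moves(series=[0,0.3,0,0,0,0,0,0,0.3,0,0,0,0,0,0,0.1,0,0,0,0,0,0,0,0,0,0,0,0,0,0,0,0,0,0,0])

```text
time_s: 20.38
ee_pos: [0.6867, -0.0244, 0.0913]
tool_rot: [-0.0, -0.113, 0.994, 0.0]
wrist_force: [0.5, -0.8, -0.9]
finger_gap: 0.0002
```

```bash
python3 m.py 13
```

```text
head from pusher 10.242912869593052 tool phi 13.01354118625892 t 20.375 [ 0.68674101 -0.02437555  0.09127943] [ 0.51682878 -0.83018607 -0.85589979]
side red [255 262   6   8  35] [257.6        265.31428571] r 0.1227 ang -167.40
side red [309 264  13  14 130] [314.96153846 270.69230769] r 0.0614 ang -84.12
side yellow [264 260  19   7  90] [273.41111111 263.        ] r 0.0866 ang -165.85
```

apply_moves(series=[0,0.07,0,0,0,0,0,0,0.07,0,0,0,0,0,0,0,0,0,0,0,0,0,0,0,0,0,0,0,0,0,0,0,0,0,0])

```text
time_s: 21.1
ee_pos: [0.6861, -0.0208, 0.0915]
tool_rot: [0.0, -0.113, 0.994, 0.0]
wrist_force: [2.3, -0.7, 0.6]
finger_gap: 0.0007
```

```bash
python3 m.py 14
```

```text
head from pusher 11.915375965809304 tool phi 13.022066662811028 t 21.1 [ 0.68612112 -0.02084744  0.09146022] [ 2.31834468 -0.72285294  0.64063474]
side red [255 262   6   8  36] [257.66666667 265.27777778] r 0.1225 ang -167.47
side red [309 264  13  14 130] [315.         270.65384615] r 0.0613 ang -84.01
side yellow [265 260  19   7  83] [274.20481928 263.45783133] r 0.0856 ang -163.98
```

apply_moves(series=[0,-0.6,0,0,0,0,0,0.5,-1,-0.6,0,0,0,0,0.9,-1,-0.6,0,0,0,0,0.9,-1,-0.6,0,0,0,0,1,-0.54,0,0,0,0,0])

```text
time_s: 21.82
ee_pos: [0.6287, -0.1424, 0.1373]
tool_rot: [0.001, -0.113, 0.994, -0.0]
wrist_force: [0.1, -0.9, 0.6]
finger_gap: 0.0005
```

apply_moves(series=[1,-0.54,0,0,0,0,0,1,-0.54,0,0,0,0,0,1,-0.54,0,0,0,0,0,1,-0.54,0,0,0,0,0,1,-0.54,0,0,0,0,0])

```text
time_s: 22.45
ee_pos: [0.5214, -0.2353, 0.1362]
tool_rot: [-0.0, -0.113, 0.994, 0.0]
wrist_force: [0.4, 0.2, -0.6]
finger_gap: 0.0007
```

apply_moves(series=[1,-0.54,0,0,0,0,0,1,-0.54,0,0,0,0,0,1,-0.54,0,0,0,0,0,1,-0.54,0,0,0,0,0,1,-0.54,0,0,0,0,0])

```text
time_s: 23.08
ee_pos: [0.4147, -0.3292, 0.1363]
tool_rot: [-0.0, -0.113, 0.994, 0.0]
wrist_force: [0.6, 0.1, 0.4]
finger_gap: 0.0005
```

```bash
python3 m.py 15
```

```text
head from pusher -102.88530386014008 tool phi 13.002605912876476 t 23.075 [ 0.41474193 -0.32917765  0.13628412] [0.5637851  0.08648465 0.39134533]
top red [326 289   5   5  19] [328.         291.52631579] r 0.1265 ang -169.40
top yellow [320 269  10  16 111] [324.93693694 275.61261261] r 0.0860 ang -169.63
side red [309 264  13  14 134] [315.08208955 270.65671642] r 0.0613 ang -83.84
```

View pics/z15.png

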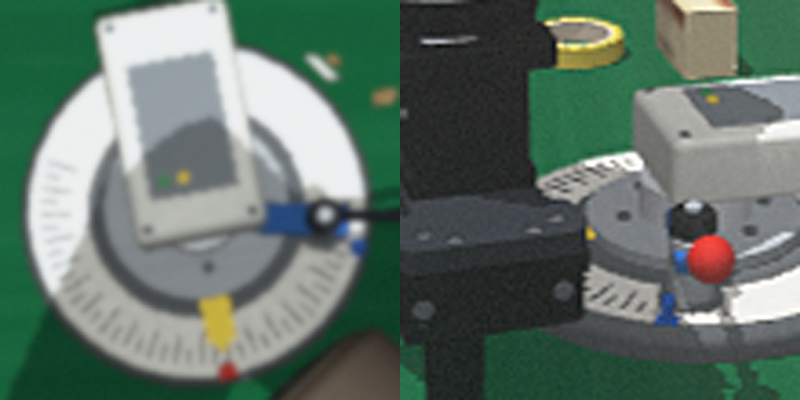

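```bash
python3 - <<'E'
from h import *
C=np.array([.5545,.0127]); np.set_printoptions(precision=2,suppress=True)
print("C px z=.022,.032",proj("top",[*C,.022]),proj("top",[*C,.032]))
for a in(-169.4,-169.63,-171.7): print(a,[proj("top",[C[0]+r*np.cos(np.radians(a)),C[1]+r*np.sin(np.radians(a)),.032]) for r in(.07,.09,.11)])
im=cv2.imread("pics/top15.png").astype(float)
Y=np.clip(np.minimum(im[...,1],im[...,2])-im[...,0],0,None)-0
R=np.clip(im[...,2]-np.maximum(im[...,1],im[...,0]),0,None)
for y in range(267,292):
    w=Y[y,314:336]; x=np.arange(314,336); w=np.where(w>25,w,0); 
    r=R[y,320:336]; r=np.where(r>40,r,0)
    print(y,"yel",(w*x).sum()/w.sum() if w.sum() else None,round(w.sum()),(w>25).sum(),"red",(r*np.arange(320,336)).sum()/r.sum() if r.sum() else None,round(r.sum()))
E
python3 - <<'E'
import cv2
a=cv2.imread("pics/top15.png")[262:298,305:345]; cv2.imwrite("pics/z15b.png",cv2.resize(a,None,fx=15,fy=15,interpolation=cv2.INTER_CUBIC))
E
```

```text
C px z=.022,.032 [319.02 242.5 ] [318.95 241.95]
-169.4 [array([323.93, 269.29]), array([325.36, 277.17]), array([326.8 , 285.09])]
-169.63 [array([323.82, 269.31]), array([325.22, 277.2 ]), array([326.63, 285.13])]
-171.7 [array([322.82, 269.47]), array([323.93, 277.41]), array([325.05, 285.38])]
267 yel None 0 0 red None 0
268 yel 326.5416666666667 144 4 red None 0
269 yel 324.86140350877196 570 10 red None 0
270 yel 324.2682119205298 906 11 red None 0
271 yel 324.1387002909796 1031 11 red None 0
272 yel 324.1967054263566 1032 11 red None 0
273 yel 324.47438524590166 976 10 red None 0
274 yel 324.6197478991597 952 10 red None 0
275 yel 324.9537512846865 973 11 red None 0
276 yel 325.1066666666667 975 11 red None 0
277 yel 325.32838983050846 944 10 red None 0
278 yel 325.4526091586794 939 10 red None 0
279 yel 325.5969989281886 933 10 red None 0
280 yel 325.83671291355387 937 11 red None 0
281 yel 325.62545018007205 833 10 red None 0
282 yel 325.4927768860353 623 8 red None 0
283 yel 325.5522041763341 431 7 red None 0
284 yel 326.19172932330827 266 5 red None 0
285 yel 326.0982142857143 112 3 red None 0
286 yel None 0 0 red None 0
287 yel None 0 0 red None 0
288 yel None 0 0 red None 0
289 yel None 0 0 red 327.95897435897433 195
290 yel None 0 0 red 327.98737373737373 396
291 yel None 0 0 red 328.0195652173913 460
```

View pics/z15b.png

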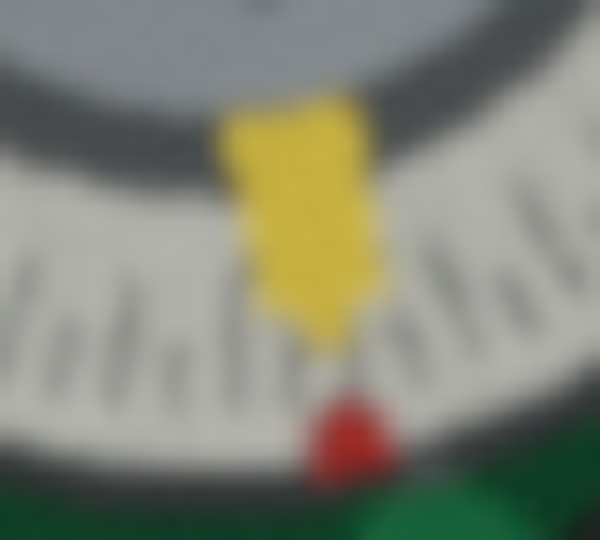

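Run:
```python
from h import *
im=cv2.imread("pics/top15.png");H,S,V=cv2.split(cv2.cvtColor(im,cv2.COLOR_BGR2HSV))
m=(((H<8)|(H>172))&(S>120)&(V>70)); m[:230]=0;m[275:]=0;m[:,:365]=0;m[:,410:]=0
k,l,st,ce=cv2.connectedComponentsWithStats(m.astype(np.uint8))
A=np.array([.5426,-.0809])
for i in range(1,k):
    P=unproj("top",ce[i],.091);print(st[i],ce[i],P,ang(A,P),np.hypot(*(P[:2]-A)))
```

```text
[387 239  12  11  91] [392.73626374 243.98901099] [ 0.54201666 -0.1657353   0.091     ] -90.3939713568529 0.08483730845587507
```

apply_moves(series=[-0.95,0.44,0,0,0,0,0,-0.95,0.44,0,0,0,0,0,-0.95,0.44,0,0,0,0,0,-0.95,0.44,0,0,0,0,0,-0.95,0.44,0,0,0,0,0])

```text
time_s: 23.8
ee_pos: [0.5201, -0.247, 0.1363]
tool_rot: [-0.0, -0.113, 0.994, 0.0]
wrist_force: [0.3, 0.1, 0.4]
finger_gap: 0.0009
```

apply_moves(series=[-0.95,0.44,0,0,0,0,0,-0.95,0.44,0,0,0,0,0,-0.95,0.44,0,0,0,0,0,-0.95,0.44,0,0,0,0.65,0,0,0,0,0,0,0.65,0])

```text
time_s: 24.42
ee_pos: [0.6031, -0.182, 0.1361]
tool_rot: [-0.0, 0.001, 1.0, 0.0]
wrist_force: [-0.0, -0.1, -0.7]
finger_gap: 0.0003
```

apply_moves(series=[0,0,0.9,0,0,0,0,0,0.32,0.34,0,0,0,0,0.6,0.32,0,0,0,0,0,0.6,0,0,0,0,0,0,0.3,0,0,0,0,0,0])

```text
time_s: 25.05
ee_pos: [0.5642, -0.1675, 0.1057]
tool_rot: [0.001, -0.0, 1.0, -0.0]
wrist_force: [4.4, 0.9, -3.4]
finger_gap: 0.0004
```

apply_moves(series=[0.3,-0.07,0,0,0,0.5,0,0.3,-0.07,0,0,0,0.5,0,0.3,-0.07,0,0,0,0.5,0,0.3,-0.07,0,0,0,0.5,0,0.3,-0.07,0,0,0,0.5,0])

```text
time_s: 25.68
ee_pos: [0.5268, -0.1701, 0.1059]
tool_rot: [0.001, 0.218, 0.976, -0.0]
wrist_force: [5.0, 0.5, -0.1]
finger_gap: 0.0006
```

apply_moves(series=[0.3,-0.05,0,0,0,0.5,0,0.3,-0.05,0,0,0,0.5,0,0.3,-0.05,0,0,0,0.5,0,0.3,-0.05,0,0,0,0.5,0,0.3,-0.05,0,0,0,0.5,0])

```text
time_s: 26.3
ee_pos: [0.4924, -0.1544, 0.1059]
tool_rot: [0.001, 0.424, 0.906, -0.0]
wrist_force: [0.9, -5.7, 0.6]
finger_gap: 0.0004
```

apply_moves(series=[0.18,-0.03,0,0,0,0.3,0,0.18,-0.03,0,0,0,0.3,0,0.18,-0.03,0,0,0,0.3,0,0,0,0,0,0,0,0,0,0,0,0,0,0,0])

```text
time_s: 26.92
ee_pos: [0.4825, -0.1444, 0.1057]
tool_rot: [0.0, 0.492, 0.871, 0.0]
wrist_force: [0.2, -3.2, 1.7]
finger_gap: 0.0003
```

```bash
cat > l.py <<'E'
import sys
from h import *
A=np.array([.5426,-.0809])
o=sensors.get_obs();p=o["ee_pos"];q=o["tool_rot"];d=p[:2]-A
tx=2*np.degrees(np.arctan2(q[2],q[1]));n=np.array([np.cos(np.radians(tx)),np.sin(np.radians(tx))]);F=o["wrist_force"]
t=np.array([-n[1],n[0]])
print("r %.4f th_pos %.1f th_tool %.1f Fpush %.2f Flat %.2f"%(np.hypot(*d),ang(A,p)-15.1,tx-270,-F[:2]@n,F[:2]@t),F,o["time_s"])
if len(sys.argv)>1:
    b=save("side","side%s.png"%sys.argv[1]); cv2.imwrite("pics/z%s.png"%sys.argv[1],cv2.resize(b[190:320,220:400],None,fx=4,fy=4)[:,:,::-1])
E
python3 l.py 16
```

```text
r 0.0875 th_pos -148.5 th_tool -148.9 Fpush 2.83 Flat 1.49 [ 0.1839003  -3.19627484  1.67620176] 26.925
```

View pics/z16.png

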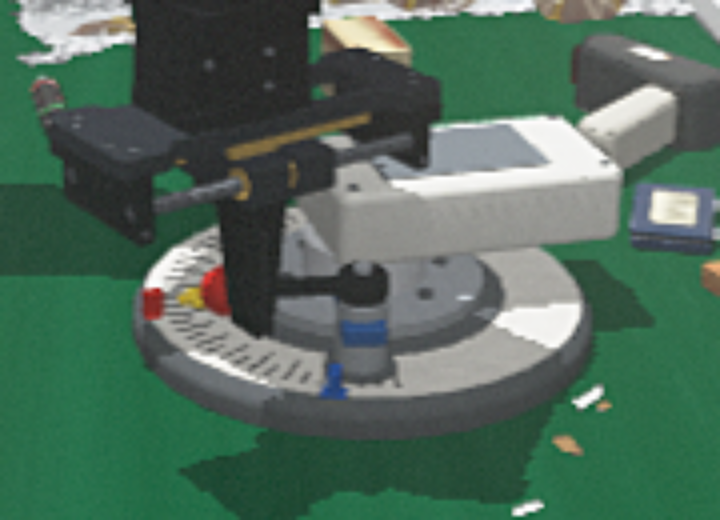

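apply_moves(series=[0.18,-0.035,0,0,0,0.3,0,0.18,-0.035,0,0,0,0.3,0,0.18,-0.035,0,0,0,0.3,0,0.18,-0.035,0,0,0,0.3,0,0.06,-0.01,0,0,0,0.1,0])

```text
time_s: 27.6
ee_pos: [0.4703, -0.1285, 0.1055]
tool_rot: [0.0, 0.588, 0.809, -0.0]
wrist_force: [-1.4, -6.6, 1.4]
finger_gap: 0.0001
```

```bash
python3 l.py
```

```text
r 0.0865 th_pos -161.7 th_tool -162.0 Fpush 5.83 Flat 3.33 [-1.36482728 -6.57139436  1.36952667] 27.6
```

apply_moves(series=[0.12,-0.04,0,0,0,0.2,0,0.12,-0.04,0,0,0,0.2,0,0.12,-0.04,0,0,0,0.2,0,0,0,0,0,0,0,0,0,0,0,0,0,0,0])

```text
time_s: 28.22
ee_pos: [0.4655, -0.1206, 0.1055]
tool_rot: [0.001, 0.629, 0.777, 0.0]
wrist_force: [2.2, -4.8, 1.1]
finger_gap: 0.0003
```

```bash
python3 l.py
```

```text
r 0.0867 th_pos -167.8 th_tool -168.0 Fpush 5.16 Flat -1.19 [ 2.24426162 -4.79553599  1.08891063] 28.225
```

apply_moves(series=[0.12,-0.03,0,0,0,0.2,0,0.12,-0.03,0,0,0,0.2,0,0,0,0,0,0,0,0,0,0,0,0,0,0,0,0,0,0,0,0,0,0])

```text
time_s: 28.85
ee_pos: [0.4628, -0.115, 0.1055]
tool_rot: [0.001, 0.656, 0.755, 0.0]
wrist_force: [2.3, -5.2, 1.5]
finger_gap: -0.0001
```

```bash
python3 l.py
```

```text
r 0.0867 th_pos -172.0 th_tool -172.0 Fpush 5.47 Flat -1.58 [ 2.33152966 -5.19421283  1.47428779] 28.85
```

apply_moves(series=[0.12,-0.03,0,0,0,0.2,0,0.12,-0.03,0,0,0,0.2,0,0.12,-0.03,0,0,0,0.2,0,0,0,0,0,0,0,0,0,0,0,0,0,0,0])

```text
time_s: 29.48
ee_pos: [0.4597, -0.1063, 0.1055]
tool_rot: [0.001, 0.694, 0.72, 0.0]
wrist_force: [2.7, -4.8, 1.0]
finger_gap: 0.0005
```

```bash
python3 l.py
```

```text
r 0.0867 th_pos -178.1 th_tool -178.0 Fpush 4.86 Flat -2.58 [ 2.74908075 -4.76385231  0.9608971 ] 29.475
```

apply_moves(series=[0.12,-0.02,0,0,0,0.2,0,0.12,-0.02,0,0,0,0.2,0,0.12,-0.02,0,0,0,0.2,0,0,0,0,0,0,0,0,0,0,0,0,0,0,0])

```text
time_s: 30.1
ee_pos: [0.4577, -0.0972, 0.1055]
tool_rot: [0.0, 0.731, 0.682, -0.0]
wrist_force: [1.0, -6.0, 2.4]
finger_gap: 0.0006
```

```bash
python3 l.py 17
```

```text
r 0.0864 th_pos -184.2 th_tool -184.0 Fpush 5.96 Flat -1.46 [ 1.04041295 -6.04935905  2.36986001] 30.1
```

View pics/z17.png

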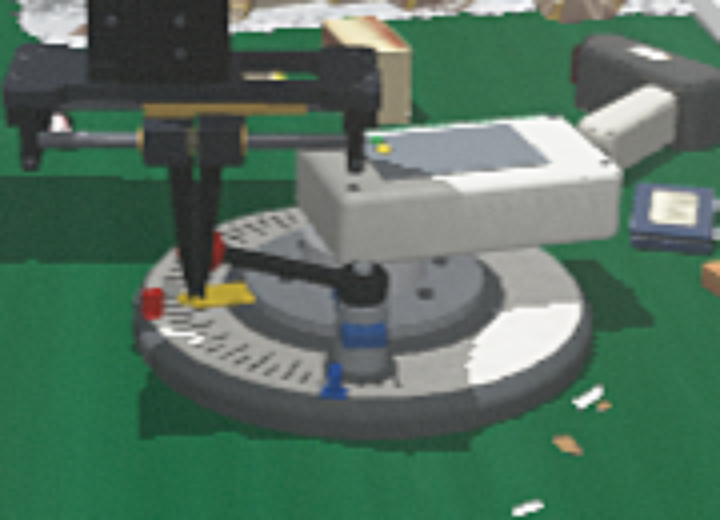

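apply_moves(series=[0.12,-0.03,0,0,0,0.2,0,0.12,-0.03,0,0,0,0.2,0,0.06,-0.01,0,0,0,0.1,0,0,0,0,0,0,0,0,0,0,0,0,0,0,0])

```text
time_s: 30.78
ee_pos: [0.4566, -0.0898, 0.1055]
tool_rot: [0.0, 0.76, 0.65, -0.0]
wrist_force: [-0.0, -7.5, 3.2]
finger_gap: 0.0005
```

```bash
python3 l.py
```

```text
r 0.0864 th_pos -189.2 th_tool -189.0 Fpush 7.44 Flat -1.14 [-0.02770881 -7.52676795  3.23046553] 30.775
```

apply_moves(series=[0.12,-0.03,0,0,0,0.2,0,0.12,-0.03,0,0,0,0.2,0,0.06,-0.01,0,0,0,0.1,0,0,0,0,0,0,0,0,0,0,0,0,0,0,0])

```text
time_s: 31.4
ee_pos: [0.4562, -0.0821, 0.1055]
tool_rot: [0.0, 0.788, 0.616, -0.0]
wrist_force: [-0.7, -7.6, 3.4]
finger_gap: 0.0003
```

```bash
python3 l.py
```

```text
r 0.0864 th_pos -194.3 th_tool -194.0 Fpush 7.53 Flat -1.15 [-0.70044287 -7.58554896  3.39364784] 31.4
```

apply_moves(series=[0.12,-0.03,0,0,0,0.2,0,0.12,-0.03,0,0,0,0.2,0,0.06,-0.01,0,0,0,0.1,0,0,0,0,0,0,0,0,0,0,0,0,0,0,0])

```text
time_s: 32.02
ee_pos: [0.4564, -0.0744, 0.1055]
tool_rot: [0.0, 0.814, 0.581, -0.0]
wrist_force: [-1.4, -9.1, 3.4]
finger_gap: 0.0004
```

```bash
python3 l.py 18
```

```text
r 0.0864 th_pos 160.6 th_tool -198.9 Fpush 9.03 Flat -1.60 [-1.41586632 -9.05699143  3.35399655] 32.025
```

View pics/z18.png

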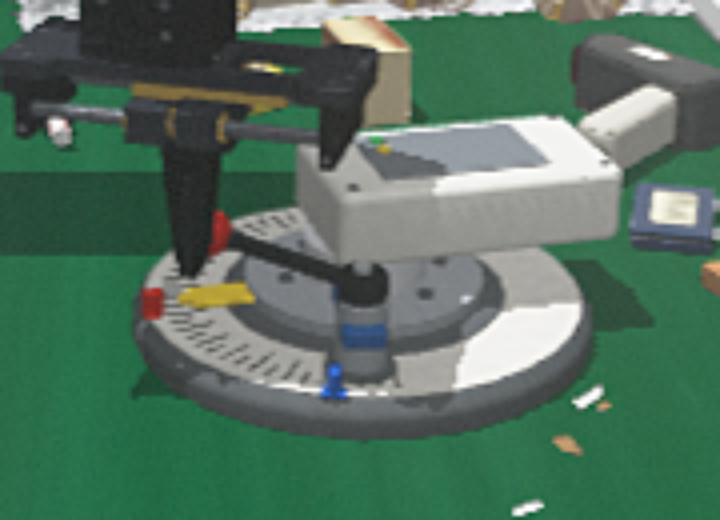

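apply_moves(series=[0.12,-0.03,0,0,0,0.2,0,0.06,-0.01,0,0,0,0.1,0,0,0,0,0,0,0,0,0,0,0,0,0,0,0,0,0,0,0,0,0,0])

```text
time_s: 32.7
ee_pos: [0.4569, -0.0699, 0.1055]
tool_rot: [-0.0, 0.829, 0.56, -0.0]
wrist_force: [-2.5, -9.0, 3.5]
finger_gap: 0.0003
```

```bash
python3 l.py
```

```text
r 0.0864 th_pos 157.6 th_tool -201.9 Fpush 9.30 Flat -1.09 [-2.47061679 -9.03570348  3.46453893] 32.7
```

apply_moves(series=[0.12,-0.03,0,0,0,0.2,0,0.12,-0.03,0,0,0,0.2,0,0,0,0,0,0,0,0,0,0,0,0,0,0,0,0,0,0,0,0,0,0])

```text
time_s: 33.33
ee_pos: [0.4578, -0.0637, 0.1055]
tool_rot: [-0.0, 0.848, 0.53, -0.0]
wrist_force: [-1.1, -8.4, 3.3]
finger_gap: 0.0008
```

```bash
python3 l.py
```

```text
r 0.0865 th_pos 153.5 th_tool -205.9 Fpush 8.07 Flat -2.66 [-1.14233926 -8.41893924  3.32339482] 33.325
```

apply_moves(series=[0.12,-0.03,0,0,0,0.2,0,0.12,-0.03,0,0,0,0.2,0,0.06,-0.01,0,0,0,0.1,0,0,0,0,0,0,0,0,0,0,0,0,0,0,0])

```text
time_s: 33.95
ee_pos: [0.4596, -0.0564, 0.1054]
tool_rot: [-0.0, 0.87, 0.493, -0.001]
wrist_force: [-3.1, -10.1, 4.7]
finger_gap: 0.0004
```

```bash
python3 l.py 19
```

```text
r 0.0866 th_pos 148.4 th_tool -210.9 Fpush 10.22 Flat -2.50 [ -3.11558176 -10.05233762   4.74828413] 33.95
```

View pics/z19.png

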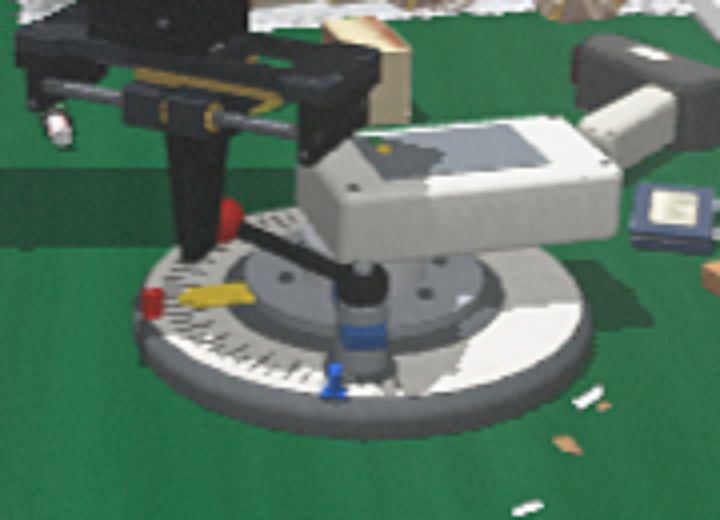

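apply_moves(series=[-0.3,0,0,0,0,0,0,-0.7,0,0,0,0,0,0,-1,0,-0.3,0,0,0,0,-1,0.35,-0.4,0,0,0,0,-1,0.35,-0.4,0,0,0,0])

```text
time_s: 34.62
ee_pos: [0.4228, -0.1508, 0.1329]
tool_rot: [-0.001, 0.87, 0.493, -0.0]
wrist_force: [0.3, 0.6, -0.5]
finger_gap: 0.0003
```

apply_moves(series=[-1,0.35,0,0,0,0,0,-1,0.35,0,0,0,0,0,-1,0.35,0,0,0,0,0,-1,0.35,0,0,0,0,0,-1,0.35,0,0,0,0,0])

```text
time_s: 35.25
ee_pos: [0.3961, -0.2805, 0.1325]
tool_rot: [-0.001, 0.87, 0.493, -0.0]
wrist_force: [0.9, -0.0, 0.6]
finger_gap: 0.0005
```

apply_moves(series=[-1,0.4,0,0,0,0,0,-1,0.4,0,0,0,0,0,-1,0.4,0,0,0,0,0,0,0,0,0,0,0,0,0,0,0,0,0,0,0])

```text
time_s: 35.88
ee_pos: [0.3836, -0.359, 0.1325]
tool_rot: [-0.001, 0.87, 0.493, 0.0]
wrist_force: [-0.1, -0.5, 0.5]
finger_gap: 0.0005
```

```bash
python3 m.py 20;  python3 - <<'E'
from h import *
im=cv2.imread("pics/top20.png");H,S,V=cv2.split(cv2.cvtColor(im,cv2.COLOR_BGR2HSV))
m=(((H<8)|(H>172))&(S>120)&(V>70)); m[:230]=0;m[300:]=0;m[:,:300]=0;m[:,410:]=0
k,l,st,ce=cv2.connectedComponentsWithStats(m.astype(np.uint8))
A=np.array([.5426,-.0809])
for i in range(1,k):
    P=unproj("top",ce[i],.091);print(st[i],ce[i],P,ang(A,P),np.hypot(*(P[:2]-A)))
a=im[262:298,305:345]; cv2.imwrite("pics/z20b.png",cv2.resize(a,None,fx=15,fy=15,interpolation=cv2.INTER_CUBIC))
E
```

```text
head from pusher -106.25723711380661 tool phi -120.9782329596386 t 35.875 [ 0.38362099 -0.35896004  0.13251709] [-0.1077261  -0.5397918   0.51748789]
top red [326 289   5   5  19] [328.         291.52631579] r 0.1265 ang -169.40
top yellow [320 269  10  16 110] [324.9        275.60909091] r 0.0860 ang -169.69
side red [266 249   9   3  19] [269.47368421 250.        ] r 0.1056 ang 148.90
[355 274  10  10  79] [359.55696203 278.75949367] [ 0.45801833 -0.0856592   0.091     ] -176.77950784103783 0.08471545495527659
[326 289   5   5  19] [328.         291.52631579] [ 0.4273105  -0.01058544  0.091     ] 148.62116735043654 0.13504002302055454
```

View pics/z20.png

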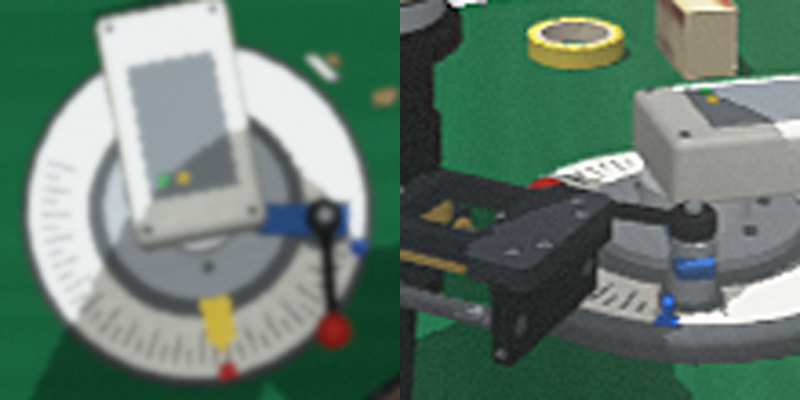

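View pics/z20b.png

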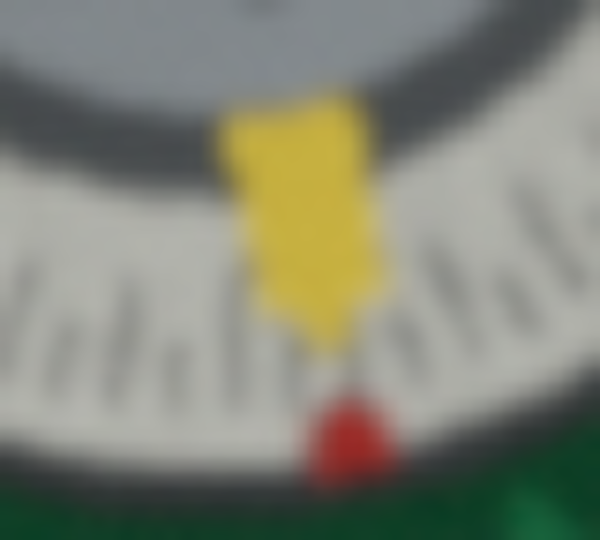

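Run:
```python
from h import *
A=np.array([.5426,-.0809])
for t in ("16","17","18","19","20"):
    im=cv2.imread("pics/side%s.png"%t);H,S,V=cv2.split(cv2.cvtColor(im,cv2.COLOR_BGR2HSV))
    m=(((H<8)|(H>172))&(S>120)&(V>70)); m[:235]=0;m[278:]=0;m[:,:261]=0;m[:,:330]&=True;m[:,330:]=0
    k,l,st,ce=cv2.connectedComponentsWithStats(m.astype(np.uint8))
    for i in range(1,k):
        if st[i,4]>4: print(t,st[i],ce[i])
for a in(-150,-165,-177,-184,-190,-200,-211):
    print(a,proj("side",[A[0]+.085*np.cos(np.radians(a)),A[1]+.085*np.sin(np.radians(a)),.091]))
```

```text
16 [270 257   8  12  60] [273.53333333 262.45      ]
17 [273 248   3   9  22] [273.81818182 251.81818182]
18 [272 243   6  11  43] [274.44186047 247.72093023]
19 [274 240   7  11  52] [276.90384615 244.48076923]
20 [266 249   9   3  19] [269.47368421 250.        ]
-150 [274.76360924 261.85540269]
-165 [270.1553353  257.54155891]
-177 [268.52374545 253.92192705]
-184 [268.41678875 251.81675046]
-190 [268.80710438 250.04614099]
-200 [270.40191554 247.21605456]
-211 [273.41930559 244.35493167]
```

apply_moves(series=[0.92,-0.18,0,0,0,0,0,0.92,-0.18,0,0,0,0,0,0.92,-0.18,0,0,0,0,0,0.92,-0.18,0,0,0,0,0,0.92,-0.18,0,0,0,0,0])

```text
time_s: 36.6
ee_pos: [0.424, -0.2483, 0.1329]
tool_rot: [-0.0, 0.87, 0.493, 0.0]
wrist_force: [-0.6, -0.8, -0.2]
finger_gap: 0.0004
```

apply_moves(series=[0.92,-0.18,0,0,0,0,0,0.92,-0.18,0,0,0,-0.85,0,0,0,0.4,0,0,-0.85,0,0,0,0.4,0,0,-0.85,0,0,0,0.28,0,0,-0.85,0])

```text
time_s: 37.22
ee_pos: [0.4397, -0.2048, 0.1056]
tool_rot: [-0.0, 0.686, 0.728, 0.0]
wrist_force: [-0.7, -0.1, 0.4]
finger_gap: 0.0004
```

```bash
python3 l.py
python3 - <<'E'
from h import *
print(sensors.get_obs()["ee_pos"])
E
```

```text
r 0.1611 th_pos -144.8 th_tool -176.6 Fpush 0.02 Flat 0.73 [-0.73064189 -0.06070148  0.3897179 ] 37.225
[ 0.43966678 -0.20481171  0.10560228]
```

apply_moves(series=[0.9,0.5,0,0,0,0,0,0.9,0.5,0,0,0,0,0,0.9,0,0,0,0,0,0,0.7,0,0,0,0,0,0,0.2,0,0,0,0,0,0])

```text
time_s: 37.85
ee_pos: [0.4598, -0.1135, 0.106]
tool_rot: [-0.0, 0.688, 0.726, 0.0]
wrist_force: [0.5, -0.1, -0.2]
finger_gap: 0.0005
```

apply_moves(series=[0.1,0,0,0,0,0,0,0.06,0,0,0,0,0,0,0.06,0,0,0,0,0,0,0,0,0,0,0,0,0,0,0,0,0,0,0,0])

```text
time_s: 38.48
ee_pos: [0.4598, -0.1097, 0.1059]
tool_rot: [0.0, 0.688, 0.725, -0.0]
wrist_force: [-1.1, -5.9, -0.1]
finger_gap: 0.0001
```

```bash
python3 l.py
```

```text
r 0.0877 th_pos -175.9 th_tool -177.0 Fpush 5.81 Flat 1.42 [-1.11452971 -5.8800638  -0.0898689 ] 38.475
```

apply_moves(series=[0.06,-0.01,0,0,0,0.1,0,0.06,-0.01,0,0,0,0.1,0,0.06,-0.01,0,0,0,0.1,0,0.06,-0.01,0,0,0,0.1,0,0.06,-0.01,0,0,0,0.1,0])

```text
time_s: 39.1
ee_pos: [0.4579, -0.1023, 0.1058]
tool_rot: [-0.0, 0.719, 0.695, -0.0]
wrist_force: [-3.9, -8.7, 1.5]
finger_gap: 0.0006
```

```bash
python3 l.py
```

```text
r 0.0874 th_pos -180.9 th_tool -182.0 Fpush 8.88 Flat 3.64 [-3.94530953 -8.7468446   1.46632699] 39.1
```

apply_moves(series=[0.06,-0.02,0,0,0,0.1,0,0.06,-0.02,0,0,0,0.1,0,0,0,0,0,0,0,0,0,0,0,0,0,0,0,0,0,0,0,0,0,0])

```text
time_s: 39.72
ee_pos: [0.4571, -0.0992, 0.1058]
tool_rot: [-0.0, 0.731, 0.682, -0.0]
wrist_force: [-3.4, -6.7, 1.3]
finger_gap: 0.0007
```

```bash
python3 l.py
```

```text
r 0.0874 th_pos -183.0 th_tool -184.0 Fpush 6.93 Flat 2.93 [-3.40636723 -6.71320774  1.30815751] 39.725
```

apply_moves(series=[0.1,-0.03,0,0,0,0.17,0,0.1,-0.03,0,0,0,0.17,0,0.1,-0.03,0,0,0,0.17,0,0,0,0,0,0,0,0,0,0,0,0,0,0,0])

```text
time_s: 40.35
ee_pos: [0.4557, -0.0915, 0.1058]
tool_rot: [0.0, 0.761, 0.649, -0.0]
wrist_force: [-1.3, -5.6, 0.8]
finger_gap: 0.0005
```

```bash
python3 l.py
```

```text
r 0.0875 th_pos -188.2 th_tool -189.1 Fpush 5.77 Flat 0.43 [-1.33675831 -5.63171248  0.84109724] 40.35
```

apply_moves(series=[0.1,-0.03,0,0,0,0.17,0,0.1,-0.03,0,0,0,0.17,0,0.1,-0.03,0,0,0,0.17,0,0,0,0,0,0,0,0,0,0,0,0,0,0,0])

```text
time_s: 40.98
ee_pos: [0.4551, -0.0838, 0.1059]
tool_rot: [0.0, 0.789, 0.614, -0.0]
wrist_force: [-1.8, -7.0, 0.3]
finger_gap: 0.0004
```

```bash
python3 l.py
```

```text
r 0.0876 th_pos -193.2 th_tool -194.2 Fpush 7.19 Flat 0.03 [-1.7921255  -6.95830788  0.3159169 ] 40.975
```

apply_moves(series=[0.06,-0.02,0,0,0,0.1,0,0.06,-0.02,0,0,0,0.1,0,0.06,-0.02,0,0,0,0.1,0,0.06,-0.02,0,0,0,0.1,0,0.06,-0.02,0,0,0,0.1,0])

```text
time_s: 41.6
ee_pos: [0.455, -0.0762, 0.1059]
tool_rot: [0.001, 0.815, 0.579, -0.0]
wrist_force: [-1.0, -10.3, 0.0]
finger_gap: 0.0002
```

```bash
python3 l.py
```

```text
r 0.0877 th_pos 161.8 th_tool -199.2 Fpush 10.08 Flat -2.44 [ -1.01805262 -10.3207358    0.0358506 ] 41.6
```

apply_moves(series=[0,0,0,0,0,0,0,0,0,0,0,0,0,0,-0.04,0,0,0,0,0,0,-0.04,0,0,0,0,0,0,-0.04,0,0,0,0,0,0])

```text
time_s: 42.22
ee_pos: [0.454, -0.0782, 0.1059]
tool_rot: [0.0, 0.815, 0.579, 0.0]
wrist_force: [0.9, -3.9, -0.2]
finger_gap: 0.0005
```

```bash
python3 l.py
```

```text
r 0.0886 th_pos 163.2 th_tool -199.2 Fpush 3.33 Flat -2.15 [ 0.93738678 -3.85046783 -0.15997842] 42.225
```

apply_moves(series=[-0.06,0,0,0,0,0,0,-0.06,0,0,0,0,0,0,-0.06,0,0,0,0,0,0,-0.06,0,0,0,0,0,0,-0.06,0,0,0,0,0,0])

```text
time_s: 42.85
ee_pos: [0.4513, -0.0852, 0.1058]
tool_rot: [-0.0, 0.815, 0.579, -0.0]
wrist_force: [1.5, -2.2, -0.0]
finger_gap: 0.0005
```

```bash
python3 l.py 21; cp pics/z21.png pics/z21a.png
```

```text
r 0.0914 th_pos -192.4 th_tool -199.2 Fpush 1.56 Flat -2.17 [ 1.5389187  -2.18147663 -0.02288687] 42.85
```

View pics/z21a.png

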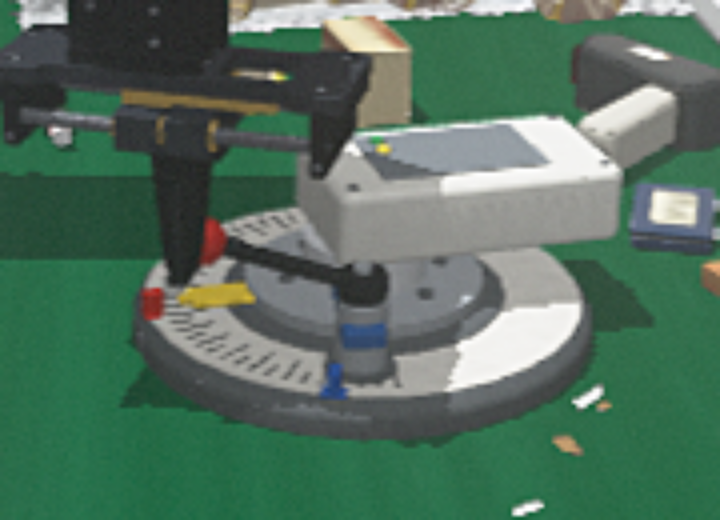

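apply_moves(series=[-0.06,0.02,0,0,0,0,0,-0.06,0.02,0,0,0,0,0,-0.06,0.02,0,0,0,0,0,-0.06,0.02,0,0,0,0,0,-0.06,0.02,0,0,0,0,0])

```text
time_s: 43.52
ee_pos: [0.4512, -0.0931, 0.1058]
tool_rot: [-0.0, 0.815, 0.579, -0.0]
wrist_force: [-1.6, -1.9, 0.1]
finger_gap: 0.0004
```

```bash
python3 l.py
```

```text
r 0.0923 th_pos -187.5 th_tool -199.2 Fpush 2.32 Flat 0.84 [-1.55634508 -1.91186995  0.09602991] 43.525
```

apply_moves(series=[-0.1,0.02,0,0,0,0,0,-0.1,0.02,0,0,0,0,0,-0.1,0.02,0,0,0,0,0,-0.1,0.02,0,0,0,0,0,-0.1,0.02,0,0,0,0,0])

```text
time_s: 44.15
ee_pos: [0.4494, -0.1058, 0.1058]
tool_rot: [-0.0, 0.815, 0.579, -0.0]
wrist_force: [-0.5, 0.3, 0.1]
finger_gap: 0.0003
```

```bash
python3 l.py 22
```

```text
r 0.0965 th_pos -180.1 th_tool -199.2 Fpush -0.08 Flat 0.56 [-0.50708825  0.25701779  0.11083191] 44.15
```

View pics/z22.png

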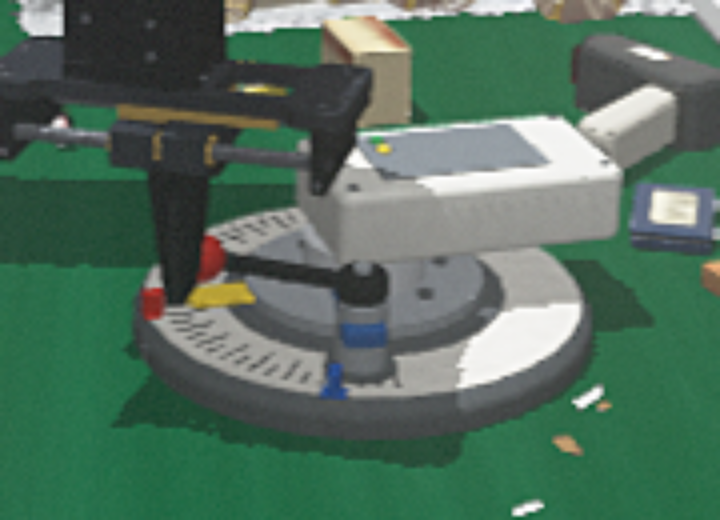

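apply_moves(series=[-0.5,0,0,0,0,0,0,-1,0.07,-0.3,0,0,0,0,-1,0.07,-0.3,0,0,0,0,-1,0.07,-0.3,0,0,0,0,-1,0.07,-0.3,0,0,0,0])

```text
time_s: 44.82
ee_pos: [0.4185, -0.2155, 0.1361]
tool_rot: [-0.0, 0.815, 0.579, 0.0]
wrist_force: [0.1, -0.6, -1.2]
finger_gap: 0.0006
```

apply_moves(series=[-1,0.07,0,0,0,0,0,-1,0.07,0,0,0,0,0,-1,0.07,0,0,0,0,0,-1,0.07,0,0,0,0,0,-1,0.07,0,0,0,0,0])

```text
time_s: 45.45
ee_pos: [0.3856, -0.3364, 0.1358]
tool_rot: [-0.0, 0.815, 0.579, 0.0]
wrist_force: [-0.0, -0.3, -0.4]
finger_gap: 0.0005
```

apply_moves(series=[-0.8,0.07,0,0,0,0,0,0,0,0,0,0,0,0,0,0,0,0,0,0,0,0,0,0,0,0,0,0,0,0,0,0,0,0,0])

```text
time_s: 46.08
ee_pos: [0.3817, -0.3542, 0.1359]
tool_rot: [-0.0, 0.815, 0.58, 0.0]
wrist_force: [-0.4, 0.6, 0.4]
finger_gap: 0.0003
```

```bash
cat > b.py <<'E'
import sys
from h import *
im=cv2.imread("pics/top%s.png"%sys.argv[1]);H,S,V=cv2.split(cv2.cvtColor(im,cv2.COLOR_BGR2HSV))
m=(((H<8)|(H>172))&(S>120)&(V>70)); m[:230]=0;m[300:]=0;m[:,:335]=0;m[:,410:]=0
k,l,st,ce=cv2.connectedComponentsWithStats(m.astype(np.uint8))
A=np.array([.5426,-.0809])
for i in range(1,k):
    P=unproj("top",ce[i],.091);print("ball",st[i],P,ang(A,P),np.hypot(*(P[:2]-A)))
E
python3 m.py 23; python3 b.py 23
```

```text
head from pusher -106.7175056738452 tool phi -109.12992262930898 t 46.075 [ 0.38166886 -0.35415282  0.13588544] [-0.3763698   0.6201079   0.37585805]
top red [326 289   5   5  19] [328.         291.52631579] r 0.1265 ang -169.40
top yellow [320 269  10  16 110] [324.9        275.60909091] r 0.0860 ang -169.69
ball [355 274  10  10  79] [ 0.45816813 -0.08544872  0.091     ] -176.91620569122898 0.0845543069883759
```

View pics/z23.png

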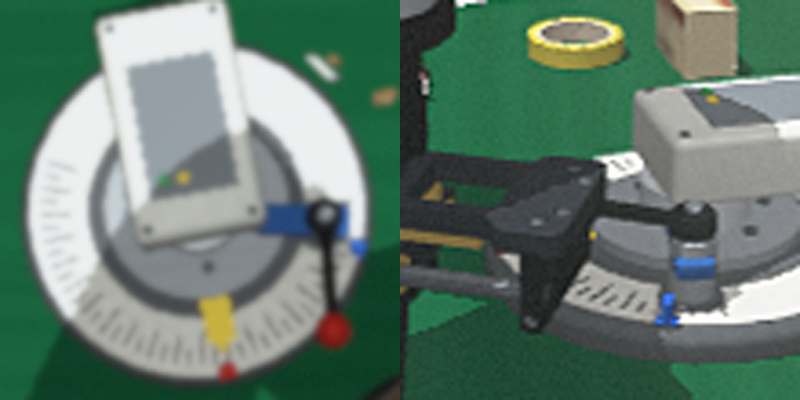

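Run:
```python
from h import *
print(sign_off()); print(sensors.get_obs()["time_s"])
```

```text
the job is handed in; nothing more can be done
None
the job is handed in; nothing more can be done
```

I loosened the clamp, turned the head until its pointer stood at the red tab, tightened the clamp again and handed the job in just after 46 s. The hand-in gives no verdict, and I could not measure the clamp force on the flange directly.

- **Loosening:** I pushed the lever counter-clockwise from about -147° to -90°. The side camera's pointer reading had not moved beyond its error before I pushed the head.
- **Turning the head:** The first push stopped about 2.3° short (some 4.4 mm at the tip), so I made a second small push. The side camera and the finger's contact position had put the first push nearer the mark than the clear top view did. I went by the top view, which then put the pointer at -169.6° and the tab at -169.4°.
- **Tightening:** The first push reached about 10 N, and on release the lever sprang back about 34°, more than the "little" the task describes. I pushed again to about 10 N and let go slowly. It came to rest at the same place, -177°, about 30° further clockwise than it began. I take that as where its own friction holds it.
- **Tightness check:** Pushing on from that rest, the lever did not move at 5.8 N and took 7 to 10 N beyond it. The readings scattered by about 1 N.
- **Last check:** The last top view had the pointer at -169.7° against the tab at -169.4°, about 0.6 mm at the tip. At that point the arm stood clear with the wrist force near zero. I did not measure the bystanders again, but the arm only passed above them.

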